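# Load the stack gauge and set its selector

### The job

Build the test stack in the pin nest on the gauge's carriage: first the dark steel base plate, then every orange insert plate that is on the table, last the aluminium top plate with the blue grip bar, each seated flat and square between the pins. Then push the stuck carriage by its red post, without slamming it, fully home against its stop under the blue head, and after that turn the black selector to the mark with as many dots as there are plates in the stack (base, inserts and top counted together). Leave everything else on the table where it is.

Things in the scene. Friction and masses are not known exactly. Their poses are not given: they have to be found in the camera images.
- gauge: Fixed gauge: grey bed 390 x 90 mm with two steel rails, and at its +x end a blue column with a head arm that reaches back over the stop position (underside of the ram 151 mm, of the arm 170 mm, top 222 mm above the table; the arm begins 100 mm along +x from the origin). Origin on the table under the nest centre when the carriage is at its start; the carriage travels along the gauge's +x; z up.
- carriage (a joint): Travel of the aluminium carriage in m along the gauge's +x: 0 at the start, 0.120 at the stop, which is hidden in the column. It sticks at the start: some 10 to 20 N of push breaks it free within the first 10 mm, then it runs with about 3 N plus drag of 8 N per m/s and stays where it is left. Faster than 0.4 m/s counts as slamming.
- nest (a point): Centre of the nest floor on the carriage, 38 mm above the table; x is the slide direction, z up. Six steel pins 8 mm thick, 58 mm tall, the top 8 mm tapered, bound a pocket 79.6 (x) by 51.6 mm (y): 1.8 mm spare on each side of a plate. Pin axes at x = +-29, y = +-29.8 mm and at x = +-43.8, y = 0, so fingers have 50 mm between the pins of a long side. Flat floor, 76 mm wide.
- push_post (a point): Point on the axis of the upright red post on the carriage, 125 mm behind the nest centre (towards -x of the gauge), 35 mm above the carriage face (73 mm above the table); the post is 18 mm thick and rises from the carriage face to 17 mm above this point.
- base_plate: Dark steel plate 76 (x) x 48 (y) x 18 (z) mm, 0.25 kg, origin at the centre of its underside; either way round is right. Always present.
- top_plate: Aluminium plate 76 (x) x 48 (y) x 12 mm, 0.18 kg, with a blue grip bar on top, 44 mm long in x, 16 mm wide in y, from 12 to 37 mm above the underside; origin at the centre of its underside; either way round is right. Always present.
- selector_box: Fixed grey box 116 x 116 x 50 mm carrying the selector in the middle of its top; origin at the centre of its underside, z up. Marks round the dial, clockwise from above: a white dash at 75 degrees counterclockwise from the box's +x, then one, two, three, four and five dots, 30 degrees apart.
- selector (a joint): Angle of the black selector in rad, growing clockwise from above: 0 when its white pointer is at the dash, 0.5236 more for each dot (2.618 at five dots; end stops 0.1 beyond the first and last). It snaps into a detent at every mark: roughly 0.15 N m takes it over to the next. It starts at the dash, one dot or two dots.
- selector_grip (a point): Point on the selector's vertical axis, 80 mm above the table, at the height to grip its bar: 56 mm long, 16 mm wide, top 14 mm above this point, free sides down to 18 mm below it. The point's x axis lies along the bar, towards the end with the white pointer, and turns with it.
- iron: White and chrome iron club head standing on its sole, 106 mm long, a bystander.
- insert1: Orange insert plate with a yellow spot, 76 (x) x 48 (y) x 10 (z) mm, 0.06 kg, origin at the centre of its underside; either way round is right. One to three of the three inserts are present.
- insert2: Orange insert plate with a yellow spot, 76 (x) x 48 (y) x 10 (z) mm, 0.06 kg, origin at the centre of its underside; either way round is right. One to three of the three inserts are present.
- insert3: Orange insert plate with a yellow spot, 76 (x) x 48 (y) x 10 (z) mm, 0.06 kg, origin at the centre of its underside; either way round is right. One to three of the three inserts are present.
Things that resemble listed ones, but are neither listed nor needed, are in the scene too. Of the things like the top_plate, leave any that is brown; of the rest the larger one is meant.

How it is judged:
By the outcome, as a careful person would: the job done as asked, in the order asked, and still so for the second after the job is handed in, with the robot touching nothing.
Of insert1, insert2, insert3 only 1 to 3 are there at a start; the rules pass over those that are not, and their reading is None.
At some moment in a run one of base_plate, insert1, insert2, insert3, top_plate may be knocked a few centimetres aside while the robot is not near it.
Once in a run the grip may slacken for a moment while it holds something.
It also fails if it takes over 210 s, if anything falls off the work surface, if the arm or the gripper's body presses on something with over 40 N, if the wrist force passes 120 N, or if a joint passes its speed limit or range.

### The arm

A 7-joint arm with a two-finger parallel gripper is mounted at the origin on the work surface; the furniture and walls round the work are solid. World frame = base frame: x ahead of the robot, y to its left, z up, the work surface at z = 0. Lengths are in m, angles in rad, forces in N, time in s.
With the tool pointing down it reaches from about 0.4 to 0.875 m from the base axis. Payload 6.5 kg.
Tool frame: the origin (TCP) lies at the centre of the arm's flange, where the gripper is bolted on; the fingertips stand tip_extent ahead of it and the grasp point (between the pads) lies 155 mm ahead of it (tip_extent is the distance from the TCP to the fingertips, in m); z points along the fingers, y is the line along which they close (so a half turn about z gives the same grasp; the last joint's range is limited). The gripper opens to 85 mm and grips with 20 to 120 N. Pads are 22 mm wide; open, the fingers measure 114 mm over their backs; the gripper's body (76 mm by 85 mm) begins 54 mm behind the grasp point. The pads swing forward as they close: fully open they stand 13 mm farther back than shut.
Start: joints at [1.11, 0.536, -0.004, 1.538, 0.003, 1.067, -0.071], TCP at [0.25, -0.6, 0.405] pointing down, gripper open.
Joint ranges: [-2.7, 2.7], [-0.37, 2.16], [-1.27, 1.26], [0.24, 2.4], [-1.31, 4.45], [0.19, 1.91], [-2.76, 2.76]. Speed limits (rad/s): [2.39, 2.39, 3.14, 3.14, 3.14, 3.14, 3.14].

### API

Orientations are given as [roll, pitch, yaw] about the fixed x, y, z axes, in that order (R = Rz(yaw) Ry(pitch) Rx(roll)).
In Python, from station import get_state, capture, close_job, regions_of, place_of, tip_extent gives the robot as it stands.
- The arm moves only by the shell command python3 -m handwheel 'ROWS' [FORCE]. ROWS is a JSON object of lists of equal length, an entry for each row: "slide": the shift along the tool's x, y, z in cm, a list of three; "roll": the turn about the tool's z in rad; "fingers": the opening in per cent of the stroke, from 0 (shut) to 100 (fully open). A call has 1 to 8 rows; each row shifts and turns the commanded pose from where the row before left it, along the tool's axes as they then stand; what a row does not reach is not made up. A row lasts 1/8 s, in which the tool goes at most 62.5 mm and 10.7 degrees, less where a joint would pass 70% of its speed; a pose out of reach is approached as far as the arm can. A call is refused whole if a number of a shift passes 6.25 or a number of a turn 0.188, either way. A call with a gripper value outside its range is refused whole. The fingers move at their own pace and stop on an object; FORCE is the grip in N (left out, the last holds). Time passes only in rows, so rows that do not move let the fingers close. It gives the time, the measured TCP pose, the force, the opening and the grip force at its end, in the units of the state.
- get_state(): the state, without advancing time (a new reading comes with each control period).
- capture(name): name is "side" or "top" or "wrist"; returns a dict with "image" (384x512x3 uint8, red, green, blue), "vfov" (degrees; the focal length in pixels is half the picture's height over the tangent of half this angle, whatever the lens; pixels are square), "cx", "cy" (the principal point, pixels), "k1" (the pictures are not rectified: a ray, as slopes to the right and down, at radius r is drawn at 1 + k1 r^2 times it, then the intrinsics apply), "R" (3x3) and "t" (3): a world point X has camera coordinates R X + t. Camera axes: x right, y down, z forward; pixel columns grow to the right and rows downward; lengths in m; the calibration is good to about 2 mm. A picture is of the moment at which its call begins. There is no depth.
- close_job(): hands the job in; it is judged then, once.
Trained networks look in a picture, given as the dict that the camera call returned (one of the last four; its "shot" number tells which), for a name from the list of things; names that differ only in an ending like _2 or _b are one class to them, and where a whole thing is asked for, a point or a joint stands for the part that bears it (a point fixed in the world has none). Each returns a list of dicts, best first, with "conf" (0 to 1); they miss things now and then, are a little off and sometimes report something else, mostly with a low value. They report only what shows in the picture. A call takes as long as a camera call. They do not tell look-alikes from the thing itself.
- regions_of(picture, target): "region" (384x512 bool, what is visible of it).
- place_of(picture, target): "location" ([x, y, z] in m, in world coordinates, good to about 4 mm: a listed point, or the origin of a listed thing).
The state is a dict: "clock": time; "joints": joint angles; "qd": joint speeds; "tau": joint torques, N m; "tool_pos": TCP position; "tool_rot": TCP orientation; "force": force on the tool from outside, world axes, zero at the start; "ft_torque": the same for the moment, N m; "gripper_width": finger opening in m; "grip_force": force on a finger pad.
Only numpy, scipy, OpenCV 4.12 (cv2) and the standard library are available. Lean on these libraries where they do the work, as an engineer would, in place of code of your own. Each camera call takes 0.05 s, during which the arm holds its last target. There are 200 camera calls.

## Working session

There is one attempt and no reset: what is moved stays moved. The work goes in short steps, Python scripts to look and compute and a shell command to move; the robot and the scene stay as the last step left them, time stands still between calls to the robot, and variables do not carry over. Pictures are saved under pics/ and viewed, at most 14 in all, crops included, and the job is handed in when it is done.

```bash
ls; mkdir -p pics; cat > h.py <<'E'
import numpy as np, cv2
from station import *
from scipy.spatial.transform import Rotation as Rn
def save(p,name,crop=None,s=1):
    im=p["image"][...,::-1]
    if crop: im=im[crop[1]:crop[3],crop[0]:crop[2]]
    cv2.imwrite("pics/"+name,cv2.resize(im,None,fx=s,fy=s,interpolation=cv2.INTER_CUBIC))
def K(p):
    f=192/np.tan(np.radians(p["vfov"])/2); return f
def ray(p,uv):
    f=K(p); d=np.array([(uv[0]-p["cx"])/f,(uv[1]-p["cy"])/f]); s=d.copy()
    for _ in range(20): s=d/(1+p["k1"]*(s@s))
    R=np.array(p["R"]);t=np.array(p["t"])
    return -R.T@t, R.T@np.array([s[0],s[1],1])
def onz(p,uv,z):
    c,d=ray(p,uv); return c+d*(z-c[2])/d[2]
def proj(p,X):
    x=np.array(p["R"])@np.array(X)+np.array(p["t"]); s=x[:2]/x[2]; s=s*(1+p["k1"]*(s@s)); return s*K(p)+[p["cx"],p["cy"]]
def rect(p,reg,z):
    c,_=cv2.findContours(reg.astype(np.uint8),cv2.RETR_EXTERNAL,cv2.CHAIN_APPROX_NONE)
    c=max(c,key=cv2.contourArea)[:,0]
    P=np.array([onz(p,q,z)[:2] for q in c.astype(float)],np.float32)
    (x,y),(w,h),a=cv2.minAreaRect((P*1000).astype(np.float32))
    if w<h: w,h,a=h,w,a-90
    a=(a+90)%180-90
    return [round(float(v),1) for v in (x,y,w,h,a)]
def st():
    s=get_state(); 
    return s
E
python3 - <<'E'
from h import *
s=get_state(); print(s, tip_extent if not callable(tip_extent) else tip_extent())
for n in("side","top","wrist"):
    p=capture(n); save(p,n+"0.png",None,1.5); print(n,p["vfov"],p["k1"],-np.array(p["R"]).T@p["t"])
    if n!="wrist":
      for o in["gauge","nest","push_post","base_plate","top_plate","selector_box","selector_grip","iron","insert1"]:
        print(o,[(np.round(q["location"],3).tolist(),round(q["conf"],2),proj(p,q["location"]).astype(int).tolist()) for q in place_of(p,o)])
E
```

```text
pics
{'clock': 0.0, 'joints': array([ 1.10977622,  0.53719077, -0.00440318,  1.53889325,  0.00262804,
        1.06728882, -0.07121232]), 'qd': array([ 0.00016654,  0.00127297,  0.00043124, -0.00046995,  0.00181063,
       -0.00074134,  0.00131176]), 'tau': array([ 1.04761762e-03, -5.83415473e+01,  1.04932152e+00, -2.59101748e+01,
        1.25263142e-02,  9.50538379e-03, -1.14984485e-05]), 'tool_pos': array([ 0.24987031, -0.59969016,  0.40378937]), 'tool_rot': array([-3.13982593e+00,  1.72573094e-04,  3.94863014e-01]), 'force': array([ 0.02036147, -0.19564604,  0.77209169]), 'ft_torque': array([-0.01409245,  0.00917312, -0.02876101]), 'grip_force': 0.0, 'gripper_width': 0.08553482559818262} 0.1734
side 46.83180256800233 -0.11769753026319124 [-0.15269898 -1.09110483  0.63428448]
gauge [([0.55, 0.077, 0.002], 0.87, [261, 183])]
nest [([0.546, 0.078, 0.037], 0.94, [259, 174])]
push_post [([0.465, 0.174, 0.077], 0.74, [224, 159])]
base_plate [([0.386, -0.269, -0.001], 0.56, [276, 245])]
top_plate [([0.482, -0.342, -0.002], 0.73, [322, 247]), ([0.397, -0.152, 0.001], 0.67, [257, 224]), ([0
[... 513 characters left out ...]
143])]
nest [([0.55, 0.076, 0.035], 0.84, [225, 163])]
push_post [([0.551, 0.078, 0.033], 0.67, [224, 162]), ([0.548, 0.081, 0.002], 0.48, [224, 165])]
base_plate [([0.386, -0.269, -0.002], 0.56, [320, 207])]
top_plate [([0.401, -0.154, -0.002], 0.78, [289, 204]), ([0.482, -0.338, 0.0], 0.49, [338, 181]), ([0.258, -0.294, -0.003], 0.4, [328, 242])]
selector_box []
selector_grip [([0.606, -0.274, 0.078], 0.73, [322, 143])]
iron [([0.385, -0.268, -0.002], 0.72, [320, 207]), ([0.309, -0.47, 0.004], 0.5, [376, 227])]
insert1 [([0.407, -0.018, -0.004], 0.73, [251, 203]), ([0.386, -0.268, -0.004], 0.4, [320, 207])]
wrist 62.427524273388094 -0.05656689188569641 [ 0.32629406 -0.56853376  0.37547208]
```

View pics/top0.png

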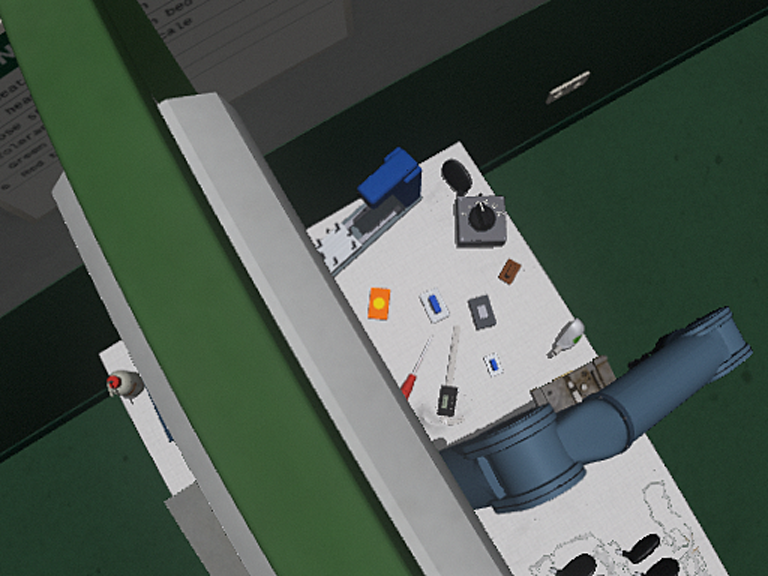

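View pics/side0.png

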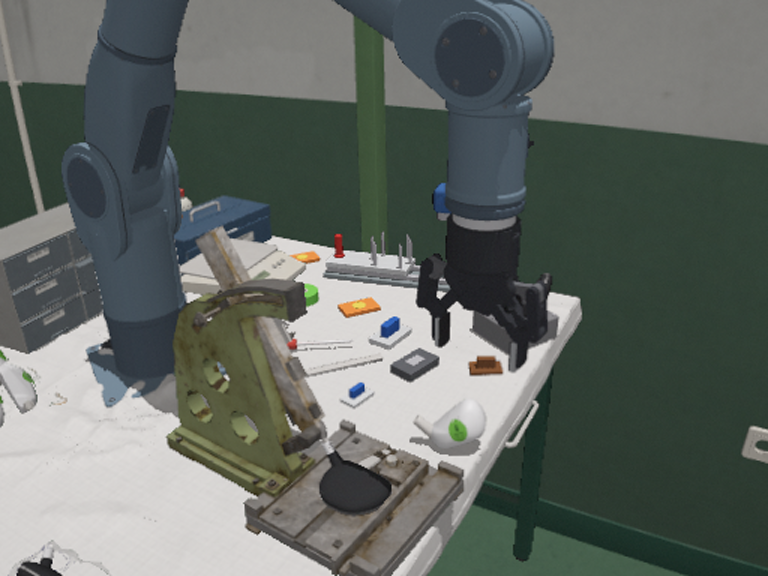

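Top: base (321,208) px, large top plate (289,204), insert (252,202), selector (322,143). Side: second orange plate (203,172) plus the one at (239,205). There are three top-plate candidates: brown at (338,181), which I leave, small blue-grip at (328,242), and large blue-grip at (289,204), which is the one meant. Next I measure the outlines and take one enlarged crop to confirm.

```bash
python3 - <<'E'
from h import *
for n in("side","top"):
    p=capture(n)
    for o,z in[("base_plate",.018),("top_plate",.012),("insert1",.010),("selector_grip",.094)]:
        for q in regions_of(p,o):
            print(n,o,round(q["conf"],2),int(q["region"].sum()),rect(p,q["region"],z))
    if n=="side":
        a=p["image"][140:290,180:380,::-1]; a=cv2.resize(a,None,fx=4,fy=4,interpolation=cv2.INTER_CUBIC); cv2.imwrite("pics/sc.png",a)
E
```

```text
side base_plate 0.74 464 [377.1, -281.6, 94.5, 63.9, 14.6]
side top_plate 0.79 250 [481.0, -343.4, 62.1, 56.0, 56.7]
side top_plate 0.76 374 [406.6, -157.5, 116.6, 64.3, 33.0]
side top_plate 0.75 226 [253.0, -300.8, 63.0, 41.3, 21.3]
side insert1 0.71 927 [567.5, 203.7, 241.3, 203.3, 56.5]
side insert1 0.62 256 [406.1, -31.5, 83.7, 64.7, -4.5]
side insert1 0.51 99 [423.4, 263.6, 65.6, 54.2, 84.6]
top base_plate 0.68 301 [381.6, -268.7, 78.6, 51.7, 15.2]
top top_plate 0.68 150 [256.6, -291.4, 54.3, 37.1, 24.8]
top top_plate 0.67 562 [550.4, 82.1, 101.2, 87.3, -47.3]
top top_plate 0.62 290 [402.0, -152.7, 78.5, 49.7, 22.3]
top top_plate 0.5 140 [479.0, -339.7, 55.5, 34.3, -28.7]
top insert1 0.67 555 [552.3, 80.1, 96.8, 88.3, -56.4]
top insert1 0.6 298 [406.8, -17.5, 79.9, 51.2, -7.1]
top selector_grip 0.64 260 [596.4, -268.5, 64.8, 60.3, -45.9]
```

View pics/sc.png

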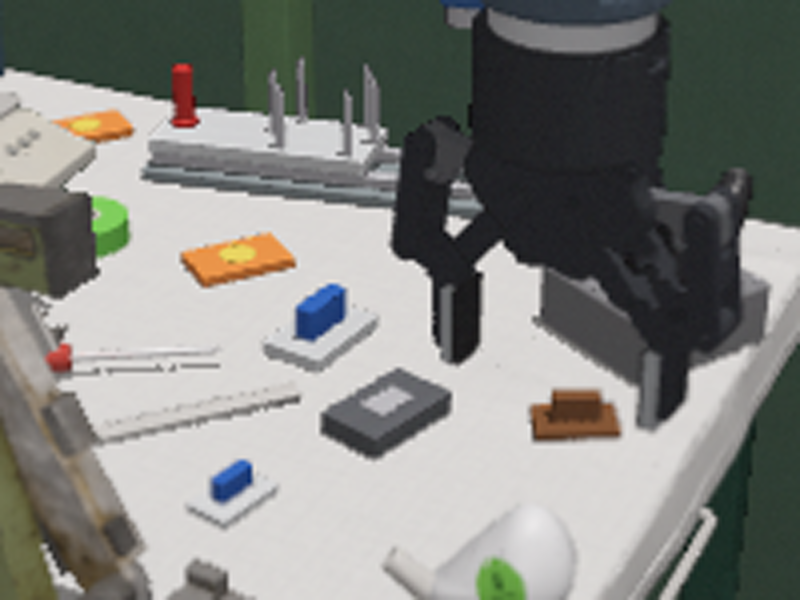

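The crop confirms the large silver and blue plate as the top, the dark base, and two orange inserts visible so far. Moving over the base.

```bash
python3 -m handwheel '{"slide":[[3.58,-3.65,0.5],[3.58,-3.65,0.5],[3.58,-3.65,0.5],[3.58,-3.65,0.5],[3.58,-3.65,0.5],[3.58,-3.65,0.5],[3.58,-3.65,0.5],[0,0,0]],"roll":[0,0,0,0,0,0,0,0.135],"fingers":[100,100,100,100,100,100,100,100]}' 60
python3 - <<'E'
from h import *
p=capture("wrist"); save(p,"w1.png"); print(np.round(p["R"],3))
for o,z in[("base_plate",.018),("insert1",.010)]:
    for q in regions_of(p,o): print(o,round(q["conf"],2),int(q["region"].sum()),rect(p,q["region"],z))
p=capture("side"); save(p,"s1.png",(100,130,400,300),2.6)
p=capture("top")
for o in["gauge","nest","push_post","selector_grip","insert1"]: print(o,[(np.round(q["location"],3).tolist(),round(q["conf"],2)) for q in place_of(p,o)])
for o,z in[("selector_grip",.094),("insert1",.01)]:
    for q in regions_of(p,o): print(o,round(q["conf"],2),rect(p,q["region"],z))
E
```

```text
clock: 2.55
tool_pos: [0.3846, -0.264, 0.3696]
tool_rot: [-3.14, -0.001, 0.264]
force: [-0.8, -0.4, 0.7]
gripper_width: 0.0859
grip_force: 0.0
[[ 0.261 -0.965 -0.002]
 [-0.915 -0.248  0.318]
 [-0.308 -0.081 -0.948]]
base_plate 0.62 3382 [385.7, -268.5, 78.8, 49.2, 15.1]
insert1 0.57 3660 [411.1, -21.3, 77.4, 53.0, -6.8]
gauge [([0.551, 0.079, -0.001], 0.81), ([0.41, -0.015, -0.003], 0.4)]
nest [([0.552, 0.076, 0.034], 0.69)]
push_post []
selector_grip [([0.607, -0.271, 0.077], 0.59)]
insert1 [([0.411, -0.016, -0.004], 0.63)]
selector_grip 0.3 [617.9, -3.5, 336.7, 134.7, -44.2]
insert1 0.69 [407.8, -20.3, 76.4, 51.4, -7.1]
```

View pics/w1.png

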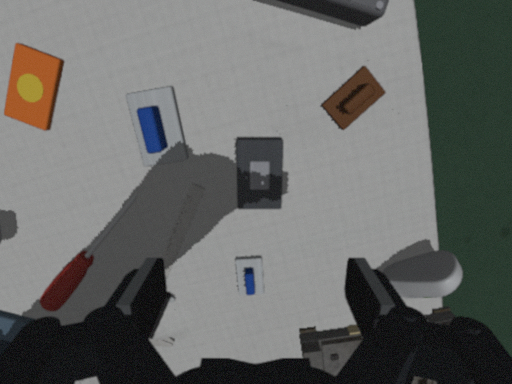

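The base is in view at (260,172). Fused position (0.384,-0.269), yaw 15°, with a size that matches. Descending.

```bash
python3 -c "
from station import tip_extent as t
print(type(t), t() if callable(t) else t)"
python3 -m handwheel '{"slide":[[-0.2,0.45,4],[0,0,5],[0,0,5],[0,0,4.6],[0,0,0],[0,0,0],[0,0,0],[0,0,0]],"roll":[0,0,0,0,0,0,0,0],"fingers":[100,100,100,100,100,50,50,50]}' 60
python3 - <<'E'
from h import *
import station
print(station.tip_extent, get_state()["gripper_width"])
p=capture("wrist"); save(p,"w2.png",(100,120,420,384),2)
E
```

```text
<class 'float'> 0.1734
clock: 4.15
tool_pos: [0.3828, -0.2726, 0.1859]
tool_rot: [3.14, -0.002, 0.26]
force: [-3.1, 3.1, 15.4]
gripper_width: 0.0454
grip_force: 58.9
0.1734 0.04536620825214233
```

View pics/w2.png

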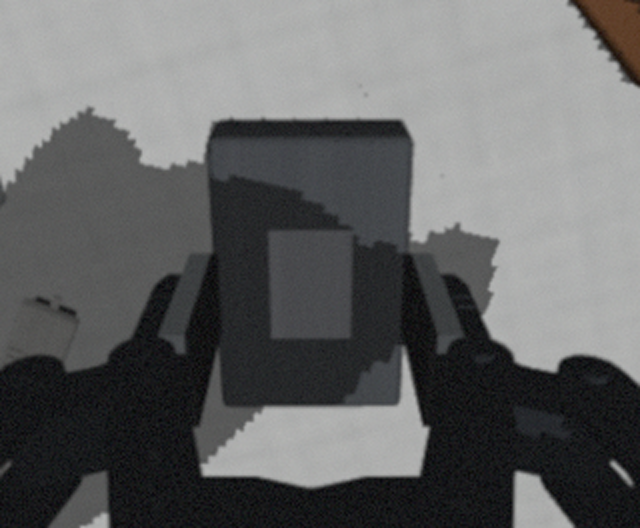

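Gripped: the picture shows the plate at its middle between the pads (310,290). Lift and carry.

```bash
python3 -m handwheel '{"slide":[[0,0,-6],[3.91,-3.59,-2.49],[3.91,-3.59,-2.49],[3.91,-3.59,-2.49],[3.91,-3.59,-2.49],[3.91,-3.59,-2.49],[3.91,-3.59,-2.49],[3.91,-3.59,-2.49]],"roll":[0,0,0,0,0,0,0,0],"fingers":[50,50,50,50,50,50,50,50]}' 60
python3 -m handwheel '{"slide":[[0,0,0],[0,0,0],[0,0,0],[0,0,0],[0,0,0],[0,0,0],[0,0,0],[0,0,0]],"roll":[-0.185,-0.185,-0.185,-0.185,-0.185,-0.185,-0.185,-0.185],"fingers":[50,50,50,50,50,50,50,50]}' 60
python3 -m handwheel '{"slide":[[0,0,0],[0,0,0],[0,0,0],[0,0,0],[0,0,0]],"roll":[-0.185,-0.185,-0.185,0,0],"fingers":[50,50,50,50,50]}' 60
python3 - <<'E'
from h import *
p=capture("wrist"); save(p,"w3.png",None,1.5); np.save("w3.npy",p,allow_pickle=True)
for o in["gauge","nest","push_post","insert1"]: print(o,[(np.round(q["location"],3).tolist(),round(q["conf"],2),proj(p,q["location"]).astype(int).tolist()) for q in place_of(p,o)])
print(get_state()["joints"])
E
```

```text
clock: 5.2
tool_pos: [0.5815, 0.0407, 0.4192]
tool_rot: [3.14, 0.002, 0.258]
force: [1.7, 0.1, -2.2]
gripper_width: 0.0447
grip_force: 65.1
clock: 6.2
tool_pos: [0.5817, 0.0402, 0.4189]
tool_rot: [3.141, 0.001, 1.746]
force: [0.1, 0.9, -2.8]
gripper_width: 0.0448
grip_force: 65.1
clock: 6.82
tool_pos: [0.582, 0.0403, 0.4184]
tool_rot: [3.142, 0.001, 2.291]
force: [-0.1, -0.7, -2.7]
gripper_width: 0.0448
grip_force: 65.1
gauge [([0.547, 0.081, 0.001], 0.82, [255, 115]), ([0.403, -0.154, -0.007], 0.7, [56, 179])]
nest [([0.547, 0.076, 0.038], 0.87, [252, 120]), ([0.41, -0.018, -0.0], 0.67, [114, 102]), ([0.546, 0.08, -0.002], 0.53, [254, 115])]
push_post []
insert1 [([0.41, -0.018, -0.003], 0.87, [115, 102]), ([0.548, 0.082, 0.002], 0.17, [256, 115])]
[ 0.29150052  0.47560469 -0.59279404  1.68000974  0.29509815  1.07658337
  0.3319623 ]
```

View pics/w3.png

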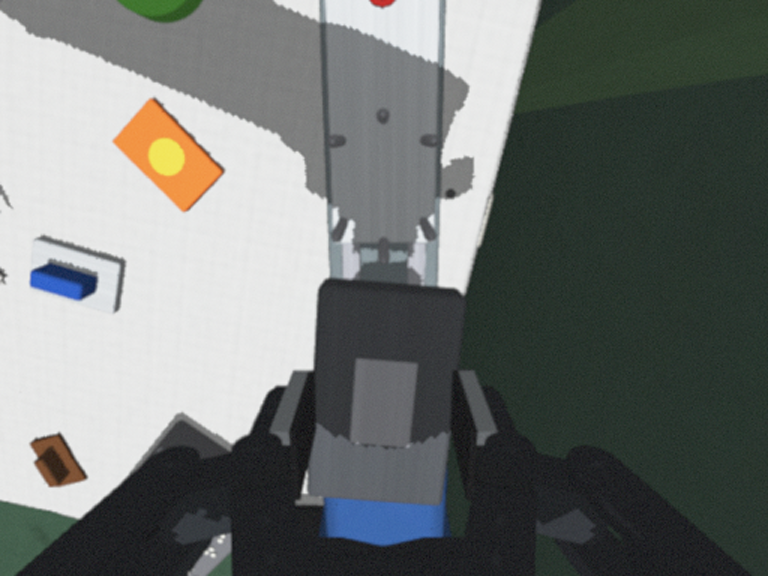

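The carriage lies along the picture's vertical, with pins at about (337,141), (430,141), (382,115), (340,230), (430,230) and (383,250) at 1.5x. Insert at (168,155). Enlarging the pins to fit the nest pose.

```bash
python3 - <<'E'
from h import *
p=np.load("w3.npy",allow_pickle=True).item(); save(p,"w3c.png",(205,65,305,190),4.8)
E
```

```text
(no output)
```

View pics/w3c.png

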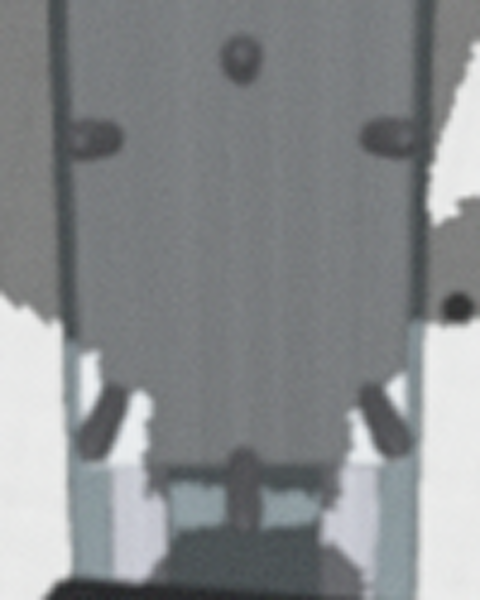

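```bash
cat > fit.py <<'E'
from h import *
from scipy.optimize import least_squares
p=np.load("w3.npy",allow_pickle=True).item()
def w(a): return np.array(a)/4.8+[205,65]
# gauge frame points; image left = ?
obs=[((-29,1),(110,138),.040),((-29,1),(83,139),.094),((-29,-1),(374,138),.040),((-29,-1),(402,138),.094),((29,1),(118,395),.040),((29,1),(93,443),.094),((29,-1),(372,395),.040),((29,-1),(398,443),.094),((43.8,0),(243,460),.040)]
for sgn in(1,-1):
    def f(v):
        c,s=np.cos(v[2]),np.sin(v[2]); r=[]
        for (gx,k),px,z in obs:
            gx=gx/1000; gy=sgn*k*.0298
            r+=list(proj(p,[v[0]+c*gx-s*gy,v[1]+s*gx+c*gy,z])-w(px))
        return np.array(r)
    o=least_squares(f,[.55,.077,-.84]); print(sgn,o.x,np.degrees(o.x[2]),o.cost,np.round(o.fun.reshape(-1,2),1).tolist())
    v=o.x
# held plate: edges in w3 (1.5x px): top corners (320,282),(464,293); lower (308,490),(444,503)
E
python3 fit.py
```

```text
1 [ 0.55035933  0.0775354  -0.79360989] -45.47049749714309 14404.961041890392 [[54.2, -0.7], [64.8, -0.6], [-57.2, 2.6], [-68.3, 3.6], [54.3, 0.3], [64.4, 0.1], [-52.4, 3.3], [-62.1, 3.6], [2.1, 1.4]]
-1 [ 0.54956637  0.0788131  -0.84524701] -48.42908645885452 2.0062565768794713 [[-0.6, -0.4], [-0.1, -0.2], [0.9, -0.7], [0.3, -0.3], [-0.7, 0.7], [0.0, 0.5], [0.2, 0.4], [-0.4, 0.2], [0.3, 0.1]]
```

The fit is good (residuals under 1 px): nest (0.5496, 0.0788), yaw -48.43°. The plate looks turned about 4° in the hand, so I'll measure it.

```bash
cat > held.py <<'E'
from h import *
def held(p,corners,ztop):
    s=get_state(); R=Rn.from_euler("xyz",s["tool_rot"]).as_matrix()
    P=np.array([onz(p,c,ztop) for c in corners]); L=(P-s["tool_pos"])@R*1000
    e=lambda a,b:L[b]-L[a]
    # order: far-left, far-right, near-right, near-left (far=+x tool)
    print("local mm",np.round(L,1).tolist()); print("len",[round(float(np.linalg.norm(e(i,(i+1)%4))),1) for i in range(4)])
    d=(L[0]+L[1]-L[2]-L[3])[:2]; print("centre",np.round(L.mean(0),1),"angle(toolz) deg",np.degrees(np.arctan2(d[1],d[0])))
E
python3 - <<'E'
from h import *
p=np.load("w3.npy",allow_pickle=True).item(); save(p,"w3d.png",(195,180,320,345),3.6)
q=capture("wrist")
for r in regions_of(q,"base_plate"): print(round(r["conf"],2),int(r["region"].sum()),rect(q,r["region"],.2504))
E
```

```text
0.92 13906 [583.9, 39.2, 84.9, 49.4, -53.4]
```

View pics/w3d.png

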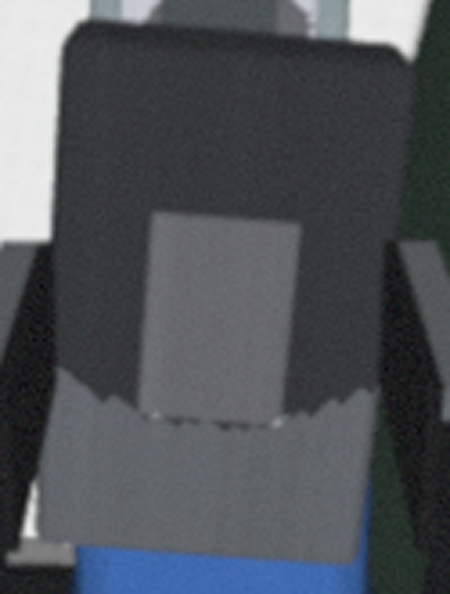

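```bash
python3 - <<'E'
from held import *
p=np.load("w3.npy",allow_pickle=True).item()
c=np.array([(62,48),(408,74),(357,563),(38,541)])/3.6+[195,180]
for z in(.2404,.2504,.2584): held(p,c,z)
E
```

```text
local mm [[33.3, -21.0, 177.6], [29.4, 26.7, 177.6], [-55.5, 22.9, 177.6], [-50.9, -29.1, 177.6]]
len [47.8, 85.0, 52.2, 84.6]
centre [-1.090e+01 -1.000e-01  1.776e+02] angle(toolz) deg 4.000194457858005
local mm [[36.5, -19.6, 167.6], [32.9, 24.9, 167.6], [-46.3, 21.4, 167.6], [-42.0, -27.1, 167.6]]
len [44.6, 79.3, 48.7, 78.9]
centre [-4.700e+00 -1.000e-01  1.676e+02] angle(toolz) deg 4.000194457858021
local mm [[39.1, -18.5, 159.6], [35.7, 23.5, 159.6], [-39.0, 20.2, 159.6], [-34.9, -25.6, 159.6]]
len [42.1, 74.7, 45.9, 74.3]
centre [ 2.000e-01 -1.000e-01  1.596e+02] angle(toolz) deg 4.000194457858029
```

```bash
cat >> held.py <<'E'
def pnp(p,c,size=(76,48)):
    f=K(p); U=np.array([(lambda d:(d@np.array(p["R"]).T)[:2]/(d@np.array(p["R"]).T)[2])(ray(p,q)[1]) for q in c])
    a,b=size[0]/2000,size[1]/2000
    O=np.array([(a,-b,0),(a,b,0),(-a,b,0),(-a,-b,0)])   # tool-like: x fwd, y right, z down
    for k in [0]:
        n,rv,tv,er=cv2.solvePnPGeneric(O,U.reshape(-1,1,2),np.eye(3),None,flags=cv2.SOLVEPNP_IPPE)
        s=get_state(); Rt=Rn.from_euler("xyz",s["tool_rot"]).as_matrix(); Rc=np.array(p["R"])
        for r,t,e in zip(rv,tv,er):
            M=Rt.T@Rc.T@cv2.Rodrigues(r)[0]; X=(Rc.T@(t[:,0]-np.array(p["t"]))-s["tool_pos"])@Rt
            print("centre tool mm",np.round(X*1000,1),"rpy deg",np.round(Rn.from_matrix(M).as_euler("xyz",degrees=True),1),"err px",e*f)
E
python3 - <<'E'
from held import *
p=np.load("w3.npy",allow_pickle=True).item()
c=np.array([(62,48),(408,74),(357,563),(38,541)])/3.6+[195,180]
pnp(p,c)
E
```

```text
centre tool mm [-6.000e+00 -1.000e-01  1.719e+02] rpy deg [-1.3 -7.5  4.3] err px [0.31489034]
centre tool mm [  0.9   0.3 172.7] rpy deg [ -5.  -55.    7.3] err px [5.95787034]
```

The plate has tilted in the hand (about 7° pitch, 4° yaw), probably from the grip slackening. I'll set it on a clear table spot at (0.515,-0.095) and regrip.

```bash
python3 -m handwheel '{"slide":[[-1.9,-4.65,0],[-1.9,-4.65,0],[-1.9,-4.65,0],[0,0,5],[0,0,5],[0,0,5],[0,0,4],[0,0,1]],"roll":[0,0,0,0,0,0,0,0],"fingers":[50,50,50,50,50,50,50,50]}' 60
python3 -m handwheel '{"slide":[[0,0,0.6],[0,0,0.4],[0,0,0.2],[0,0,0]],"roll":[0,0,0,0],"fingers":[50,50,50,50]}' 60
```

```text
clock: 8.18
tool_pos: [0.5146, -0.0943, 0.2159]
tool_rot: [-3.139, -0.003, 2.295]
force: [0.1, 0.5, -2.4]
gripper_width: 0.0449
grip_force: 65.1
clock: 8.68
tool_pos: [0.5157, -0.0947, 0.2065]
tool_rot: [3.141, 0.001, 2.295]
force: [0.7, -0.4, -2.9]
gripper_width: 0.045
grip_force: 65.1
```

```bash
python3 -m handwheel '{"slide":[[0,0,0.5],[0,0,0.3],[0,0,0.3],[0,0,0]],"roll":[0,0,0,0],"fingers":[50,50,50,50]}' 60
python3 -m handwheel '{"slide":[[0,0,0.2],[0,0,0.2],[0,0,0.1],[0,0,0]],"roll":[0,0,0,0],"fingers":[50,50,50,50]}' 60
```

```text
clock: 9.18
tool_pos: [0.5153, -0.0945, 0.1947]
tool_rot: [-3.141, -0.0, 2.295]
force: [-0.5, -0.3, -3.5]
gripper_width: 0.0449
grip_force: 65.1
clock: 9.68
tool_pos: [0.5157, -0.0946, 0.1901]
tool_rot: [3.141, 0.0, 2.295]
force: [0.4, -0.5, -2.3]
gripper_width: 0.0456
grip_force: 65.3
```

```bash
python3 -m handwheel '{"slide":[[0,0,0.2],[0,0,0.2],[0,0,0],[0,0,0]],"roll":[0,0,0,0],"fingers":[50,50,50,50]}' 60
python3 -m handwheel '{"slide":[[0,0,0],[0,0,0],[0,0,0],[0,0,0],[0,0,-5],[0,0,-5],[0,0,-3],[0,0,0]],"roll":[0,0,0,0,0,0,0,0],"fingers":[80,80,80,80,80,80,80,80]}' 60
python3 - <<'E'
from h import *
p=capture("wrist"); np.save("w4.npy",p,allow_pickle=True); save(p,"w4.png",(130,60,390,300),3)
for r in regions_of(p,"base_plate"): print(round(r["conf"],2),int(r["region"].sum()),rect(p,r["region"],.018))
for o in["base_plate"]: print(o,[(np.round(q["location"],3).tolist(),round(q["conf"],2)) for q in place_of(p,o)])
E
```

```text
clock: 10.18
tool_pos: [0.5169, -0.0954, 0.187]
tool_rot: [3.14, 0.003, 2.294]
force: [1.6, -4.3, 6.9]
gripper_width: 0.0448
grip_force: 63.3
clock: 11.18
tool_pos: [0.5163, -0.0946, 0.3182]
tool_rot: [3.139, 0.004, 2.295]
force: [0.7, -0.2, -0.3]
gripper_width: 0.0688
grip_force: 0.0
0.62 4498 [518.9, -95.6, 78.9, 48.6, -50.1]
base_plate [([0.516, -0.098, -0.006], 0.88)]
```

View pics/w4.png

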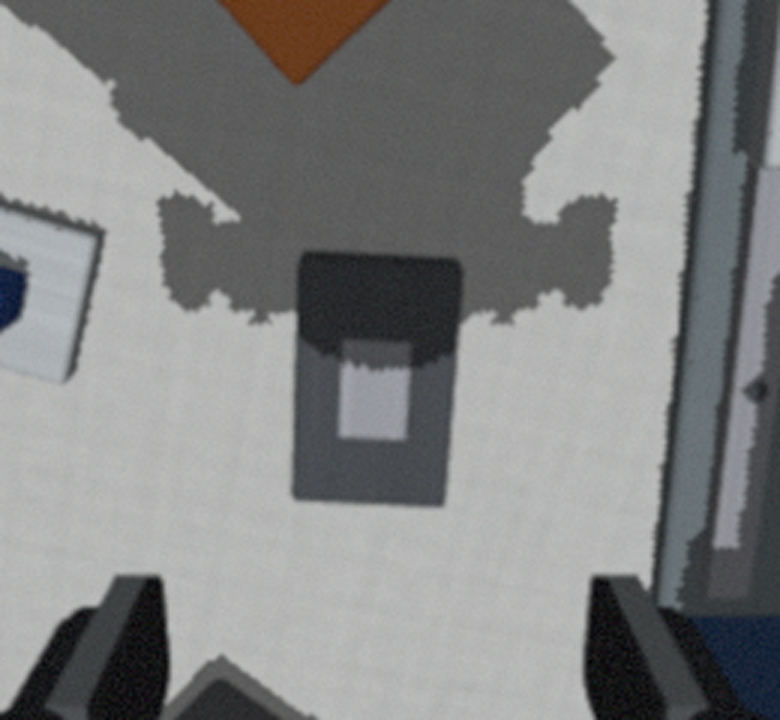

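The plate lies flat at (375,390) in the crop, pose (0.520,-0.097), yaw -50°. Regrip.

```bash
python3 -m handwheel '{"slide":[[-0.39,0.12,4],[0,0,4.5],[0,0,4.3],[0,0,0],[0,0,0],[0,0,0],[0,0,0],[0,0,0]],"roll":[0.028,0,0,0,0,0,0,0],"fingers":[80,80,80,80,50,50,50,50]}' 90
python3 -m handwheel '{"slide":[[0,0,-1],[0,0,-3],[0,0,-4],[0,0,-4],[0,0,-4],[0,0,-4],[0,0,0],[0,0,0]],"roll":[0,0,0,0,0,0,0,0],"fingers":[50,50,50,50,50,50,50,50]}' 90
python3 - <<'E'
from h import *
p=capture("wrist"); np.save("w5.npy",p,allow_pickle=True); save(p,"w5.png",(170,130,350,345),3)
for r in regions_of(p,"base_plate"): print(round(r["conf"],2),int(r["region"].sum()),rect(p,r["region"],get_state()["tool_pos"][2]-.190+.018))
E
```

```text
clock: 12.32
tool_pos: [0.5197, -0.0968, 0.1896]
tool_rot: [3.14, 0.002, 2.267]
force: [-0.7, 0.3, 8.2]
gripper_width: 0.0423
grip_force: 4.1
clock: 13.32
tool_pos: [0.5185, -0.0967, 0.388]
tool_rot: [-3.141, 0.0, 2.267]
force: [0.6, 0.2, -1.1]
gripper_width: 0.0424
grip_force: 0.0
0.61 2967 [488.3, -60.0, 32.2, 20.6, -51.4]
```

The grip slid off. The tips sit higher than assumed, so it only caught the top edge. Go lower and command the fingers further shut.

```bash
python3 - <<'E'
from h import *
p=np.load("w5.npy",allow_pickle=True).item()
p=capture("wrist");s=get_state();print(s["gripper_width"])
for r in regions_of(p,"base_plate"): print(round(r["conf"],2),int(r["region"].sum()),rect(p,r["region"],.018))
p=capture("top")
for r in regions_of(p,"base_plate"): print("top",round(r["conf"],2),int(r["region"].sum()),rect(p,r["region"],.018))
E
```

```text
0.04281731563732379
0.9 2955 [518.6, -95.9, 77.4, 48.2, -51.5]
top 0.29 544 [551.1, 81.2, 102.5, 81.4, -49.0]
```

```bash
python3 -m handwheel '{"slide":[[0,0,0],[0,0,5],[0,0,5.5],[0,0,5.5],[0,0,4],[0,0,0.8],[0,0,0.4],[0,0,0]],"roll":[0.024,0,0,0,0,0,0,0],"fingers":[80,80,80,80,80,80,80,80]}' 90
python3 -m handwheel '{"slide":[[0,0,0],[0,0,0],[0,0,0],[0,0,0],[0,0,0]],"roll":[0,0,0,0,0],"fingers":[30,30,30,30,30]}' 90
python3 -m handwheel '{"slide":[[0,0,-1],[0,0,-3],[0,0,-4],[0,0,-4],[0,0,-4],[0,0,-4],[0,0,-3],[0,0,0]],"roll":[0,0,0,0,0,0,0,0],"fingers":[30,30,30,30,30,30,30,30]}' 90
python3 - <<'E'
from h import *
p=capture("wrist"); np.save("w5.npy",p,allow_pickle=True); save(p,"w5.png",(170,130,350,345),2.7)
for r in regions_of(p,"base_plate"): print(round(r["conf"],2),int(r["region"].sum()),rect(p,r["region"],get_state()["tool_pos"][2]-.176+.018))
E
```

```text
clock: 14.62
tool_pos: [0.5197, -0.0968, 0.1773]
tool_rot: [3.14, 0.002, 2.242]
force: [0.2, -0.2, 0.5]
gripper_width: 0.0682
grip_force: 0.0
clock: 15.25
tool_pos: [0.5195, -0.0969, 0.1778]
tool_rot: [3.141, 0.002, 2.243]
force: [-3.4, -0.2, 12.7]
gripper_width: 0.0453
grip_force: 92.0
clock: 16.25
tool_pos: [0.5194, -0.0966, 0.4083]
tool_rot: [3.139, 0.004, 2.243]
force: [-1.1, -0.3, -2.7]
gripper_width: 0.0457
grip_force: 93.5
0.87 14844 [519.2, -95.0, 81.6, 48.2, -51.6]
```

View pics/w5.png

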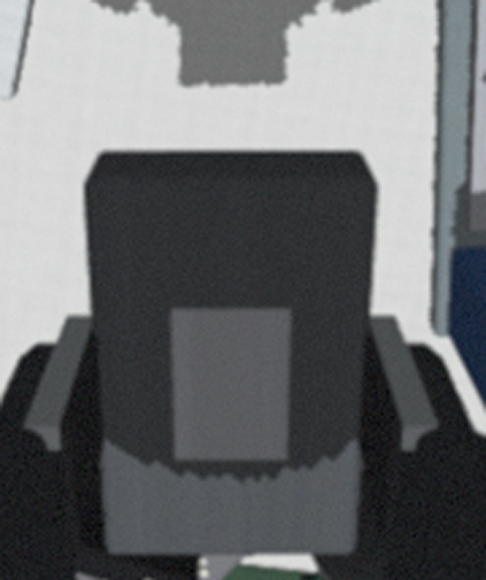

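Straight and level now: far edge row 185, near edge row 553. Compute the offset and the move to the nest.

```bash
cat >> held.py <<'E'
def go(off=(0,0),yaw=2.2964,target=(.5496,.0788)):
    s=get_state(); R=Rn.from_euler("xyz",[np.pi,0,yaw]).as_matrix()
    w=np.array(target)-(R[:2,:2]@np.array(off))-s["tool_pos"][:2]
    y=s["tool_rot"][2]; print("roll",round(y-yaw,4),"then slide cm", np.round(R[:2,:2].T@w*100,2),"world",np.round(w,4),"z",s["tool_pos"][2])
E
python3 - <<'E'
from held import *
p=np.load("w5.npy",allow_pickle=True).item()
c=np.array([(88,184),(376,184),(356,553),(106,553)])/2.7+[170,130]
pnp(p,c); held(p,c,get_state()["tool_pos"][2]-.1778+.018)
go()
E
```

```text
centre tool mm [ -2.9   2.3 159.1] rpy deg [-0.1 -0.1  0.1] err px [0.52096197]
centre tool mm [  7.1   2.3 158.9] rpy deg [ -1.3 -64.1   0.9] err px [9.26440695]
local mm [[35.0, -21.4, 159.8], [34.9, 26.1, 159.8], [-41.6, 26.7, 159.7], [-41.5, -22.3, 159.8]]
len [47.5, 76.5, 49.0, 76.5]
centre [ -3.3   2.3 159.8] angle(toolz) deg 0.09472934025172829
roll -0.0537 then slide cm [11.06 13.99] world [0.0313 0.1756] z 0.4052475634837539
```

```bash
python3 -m handwheel '{"slide":[[0,0,0],[2.84,3.44,0],[2.84,3.44,0],[2.84,3.44,0],[2.84,3.44,0],[0,0,4],[0,0,4],[0,0,4]],"roll":[-0.054,0,0,0,0,0,0,0],"fingers":[30,30,30,30,30,30,30,30]}' 90
python3 -m handwheel '{"slide":[[0,0,0],[0,0,0]],"roll":[0,0],"fingers":[30,30]}' 90
python3 - <<'E'
from h import *
p=capture("wrist"); np.save("w6.npy",p,allow_pickle=True); save(p,"w6.png",(150,90,370,345),2.3)
E
```

```text
clock: 17.35
tool_pos: [0.5454, 0.0795, 0.2829]
tool_rot: [-3.139, -0.002, 2.297]
force: [-0.0, 0.5, -2.1]
gripper_width: 0.0455
grip_force: 93.5
clock: 17.6
tool_pos: [0.5466, 0.0799, 0.2865]
tool_rot: [3.141, -0.0, 2.297]
force: [0.4, -0.7, -1.7]
gripper_width: 0.0455
grip_force: 93.7
```

View pics/w6.png

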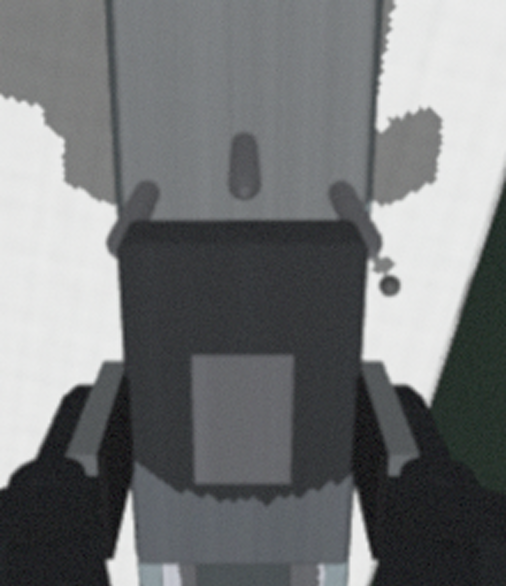

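```bash
python3 - <<'E'
from held import *
p=np.load("w6.npy",allow_pickle=True).item()
w=lambda a:np.array(a)/2.3+[150,90]
c=w([(121,246),(366,246),(350,562),(135,562)])
pnp(p,c)
s=get_state(); R=Rn.from_euler("xyz",s["tool_rot"]).as_matrix()
for q in[(245,188),(117,243),(371,243)]: print(np.round((onz(p,w(q),.094)-s["tool_pos"])@R*1000,1))
go()
E
```

```text
centre tool mm [-6.000e-01  1.000e-01  1.624e+02] rpy deg [0.3 0.2 0.1] err px [0.72738785]
centre tool mm [9.200e+00 1.000e-01 1.624e+02] rpy deg [ -0.6 -63.4   0.3] err px [9.04910292]
[ 41.2   0.6 193.2]
[ 27.8 -29.7 193.1]
[ 27.8  30.4 193.2]
roll 0.0006 then slide cm [-0.26  0.12] world [ 0.0026 -0.0012] z 0.2871886761717281
```

```bash
python3 -m handwheel '{"slide":[[-0.05,0.03,0.8],[0,0,0.8],[0,0,0.5],[0,0,0.3],[0,0,0.3],[0,0,0]],"roll":[0,0,0,0,0,0],"fingers":[30,30,30,30,30,30]}' 90
```

```text
clock: 18.4
tool_pos: [0.5476, 0.079, 0.2591]
tool_rot: [3.141, 0.001, 2.296]
force: [3.6, -3.7, -2.3]
gripper_width: 0.0455
grip_force: 94.0
```

```bash
python3 -m handwheel '{"slide":[[0,0,0.3],[0,0,0.3],[0,0,0]],"roll":[0,0,0],"fingers":[30,30,30]}' 90
```

```text
clock: 18.77
tool_pos: [0.5476, 0.079, 0.2532]
tool_rot: [3.141, 0.001, 2.296]
force: [4.3, -2.9, -1.6]
gripper_width: 0.0452
grip_force: 94.2
```

It's in the pocket with a light side force toward gauge +x. Ease off 1 mm and continue down.

```bash
python3 -m handwheel '{"slide":[[-0.1,0,0.6],[0,0,0.7],[0,0,0.7],[0,0,0.7],[0,0,0.5],[0,0,0.2],[0,0,0]],"roll":[0,0,0,0,0,0,0],"fingers":[30,30,30,30,30,30,30]}' 90
```

```text
clock: 19.65
tool_pos: [0.5476, 0.0786, 0.2188]
tool_rot: [-3.141, -0.0, 2.297]
force: [3.5, -3.7, -1.9]
gripper_width: 0.0456
grip_force: 94.0
```

```bash
python3 -m handwheel '{"slide":[[0,0,0.2],[0,0,0]],"roll":[0,0],"fingers":[30,30]}' 90
```

```text
clock: 19.9
tool_pos: [0.5477, 0.0787, 0.217]
tool_rot: [3.142, 0.0, 2.297]
force: [3.7, -4.1, -0.8]
gripper_width: 0.0453
grip_force: 94.1
```

Seated. Release, lift, and go over the near insert.

```bash
python3 -m handwheel '{"slide":[[0,0,0.1],[0,0,0],[0,0,0],[0,0,0],[0,0,-6],[0,0,-6],[0,0,-6],[0,0,0]],"roll":[0,0,0,0,0,0,0,0],"fingers":[72,72,72,72,72,72,72,72]}' 90
python3 - <<'E'
from h import *
p=capture("wrist"); np.save("w7.npy",p,allow_pickle=True); save(p,"w7.png",(130,60,390,300),2)
for o,z in(("base_plate",.056),("insert1",.01)):
  for r in regions_of(p,o): print(o,round(r["conf"],2),int(r["region"].sum()),rect(p,r["region"],z))
E
python3 -m handwheel '{"slide":[[0.67,-5.63,0],[0.67,-5.63,0],[0.67,-5.63,0],[0,0,0],[0,0,0],[0,0,0],[0,0,0],[0,0,0]],"roll":[0,0,0,-0.18,-0.18,-0.18,-0.18,0],"fingers":[80,80,80,80,80,80,80,80]}' 90
python3 - <<'E'
from h import *
p=capture("wrist"); np.save("w8.npy",p,allow_pickle=True); save(p,"w8.png")
for o,z in(("base_plate",.056),("insert1",.01)):
  for r in regions_of(p,o): print(o,round(r["conf"],2),int(r["region"].sum()),rect(p,r["region"],z))
a=cv2.imread("pics/w7.png"); b=cv2.imread("pics/w8.png"); b=cv2.resize(b,(520,390)); cv2.imwrite("pics/w78.png",np.hstack([cv2.resize(a,(400,369)),np.zeros((369,5,3),np.uint8),b[:369,:390]]))
E
```

```text
clock: 20.9
tool_pos: [0.549, 0.0797, 0.4009]
tool_rot: [3.134, 0.005, 2.297]
force: [-0.1, -0.4, -0.9]
gripper_width: 0.0616
grip_force: 0.0
base_plate 0.56 3415 [547.9, 79.8, 77.0, 49.2, -48.5]
insert1 0.7 2826 [411.4, -17.9, 77.6, 51.6, -6.7]
clock: 22.05
tool_pos: [0.4074, -0.0186, 0.3948]
tool_rot: [3.141, -0.003, 3.015]
force: [-0.5, -0.4, 0.4]
gripper_width: 0.0687
grip_force: 0.0
base_plate 0.57 669 [526.2, 97.5, 59.9, 22.4, 28.9]
insert1 0.81 2728 [410.0, -18.7, 76.5, 48.7, -7.3]
insert1 0.79 1723 [419.3, 262.7, 79.8, 38.9, 6.7]
```

View pics/w78.png

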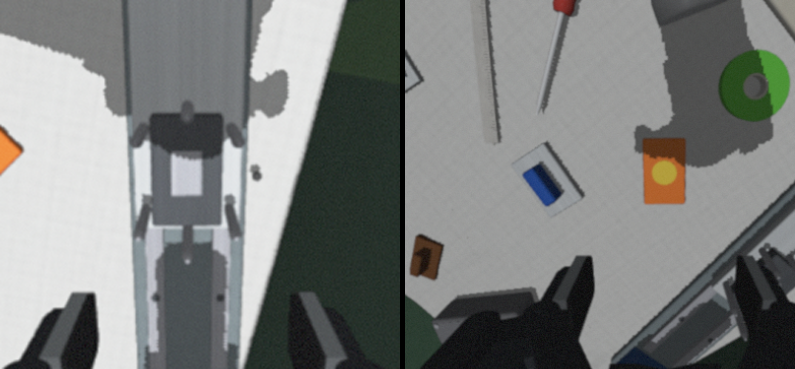

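The base is flat in the nest (185,170). Insert at (665,172), yaw -7.3°. Grasping.

```bash
python3 -m handwheel '{"slide":[[-0.26,0.04,5],[0,0,5.5],[0,0,5.5],[0,0,4],[0,0,1],[0,0,0.6],[0,0,0],[0,0,0]],"roll":[0,0,0,0,0,0,0,0],"fingers":[80,80,80,80,80,80,80,80]}' 60
python3 -m handwheel '{"slide":[[0,0,0],[0,0,0],[0,0,0],[0,0,0],[0,0,0]],"roll":[0,0,0,0,0],"fingers":[30,30,30,30,30]}' 60
```

```text
clock: 23.2
tool_pos: [0.4112, -0.0185, 0.181]
tool_rot: [3.142, 0.002, 3.016]
force: [-1.5, -0.0, 0.9]
gripper_width: 0.0686
grip_force: 0.0
clock: 23.82
tool_pos: [0.4118, -0.0168, 0.1831]
tool_rot: [3.141, 0.005, 3.018]
force: [-8.4, 3.2, 54.1]
gripper_width: 0.026
grip_force: 27.1
```

The fingers closed over the insert's top, so the tips sit higher than I assumed when half open. Back off and re-measure.

```bash
python3 -m handwheel '{"slide":[[0,0,-2],[0,0,-5],[0,0,-5],[0,0,-5],[0,0,0],[0,0,0]],"roll":[0,0,0,0,0,0],"fingers":[80,80,80,80,80,80]}' 60
python3 - <<'E'
from h import *
p=capture("wrist"); np.save("w9.npy",p,allow_pickle=True); save(p,"w9.png")
for r in regions_of(p,"insert1"): print(round(r["conf"],2),int(r["region"].sum()),rect(p,r["region"],.01))
E
```

```text
clock: 24.58
tool_pos: [0.4102, -0.0186, 0.3498]
tool_rot: [-3.141, -0.0, 3.016]
force: [-1.0, 0.2, 0.7]
gripper_width: 0.0685
grip_force: 0.0
0.78 3456 [410.5, -18.3, 74.1, 49.9, -7.2]
0.38 63 [441.6, 245.9, 22.3, 4.5, 7.4]
```

```bash
python3 -m handwheel '{"slide":[[0,0,5.5],[0,0,5.5],[0,0,5],[0,0,1],[0,0,0.6],[0,0,0],[0,0,0]],"roll":[0,0,0,0,0,0,0],"fingers":[80,80,80,80,70,70,70]}' 60
python3 -m handwheel '{"slide":[[0,0,0],[0,0,0],[0,0,0],[0,0,0]],"roll":[0,0,0,0],"fingers":[40,40,40,40]}' 60
```

```text
clock: 25.55
tool_pos: [0.4113, -0.0185, 0.1751]
tool_rot: [3.142, 0.002, 3.016]
force: [0.5, 0.1, 0.1]
gripper_width: 0.0596
grip_force: 0.0
clock: 26.05
tool_pos: [0.4111, -0.0184, 0.1753]
tool_rot: [-3.141, 0.002, 3.017]
force: [-3.4, 0.2, 15.9]
gripper_width: 0.0462
grip_force: 58.9
```

```bash
python3 -m handwheel '{"slide":[[0,0,-2],[0,0,-4.5],[0,0,-4.5],[0,0,-4.5],[0,0,0],[0,0,0],[0,0,0],[0,0,0]],"roll":[0,0,0,0,0.18,0.18,0.18,0.18],"fingers":[40,40,40,40,40,40,40,40]}' 60
python3 -m handwheel '{"slide":[[-0.6,5.55,0],[-0.6,5.55,0],[-0.6,5.55,0],[0,0,2.5],[0,0,0],[0,0,0]],"roll":[0,0,0,0,0,0],"fingers":[40,40,40,40,40,40]}' 60
python3 - <<'E'
from h import *
p=capture("wrist"); np.save("w10.npy",p,allow_pickle=True); save(p,"w10.png",(150,90,370,345),2.3)
E
```

```text
clock: 27.05
tool_pos: [0.4104, -0.0184, 0.3294]
tool_rot: [3.141, 0.001, 2.291]
force: [0.6, 0.1, -0.9]
gripper_width: 0.0462
grip_force: 62.7
clock: 27.8
tool_pos: [0.5468, 0.0782, 0.3047]
tool_rot: [-3.141, 0.0, 2.296]
force: [-0.2, 0.3, -0.4]
gripper_width: 0.0457
grip_force: 62.7
```

View pics/w10.png

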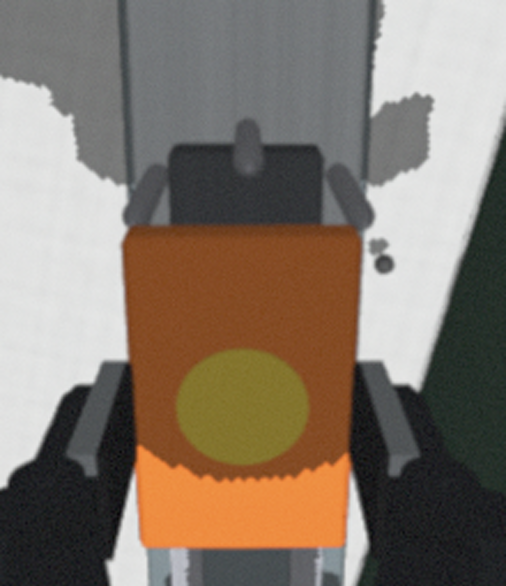

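The insert is held level and straight (centre (243,390)), with pins at (247,165), (132,215) and (362,215). Compute the offset.

```bash
python3 - <<'E'
from held import *
p=np.load("w10.npy",allow_pickle=True).item()
w=lambda a:np.array(a)/2.3+[150,90]
pnp(p,w([(124,239),(362,239),(345,547),(142,547)]))
s=get_state(); R=Rn.from_euler("xyz",s["tool_rot"]).as_matrix()
for q in[(248,163),(133,216),(363,216)]: print(np.round((onz(p,w(q),.094)-s["tool_pos"])@R*1000,1))
go((0,0),2.2964,(.5504,.0779))
E
```

```text
centre tool mm [ -1.8   0.4 168.7] rpy deg [-0.2 -0.9 -0.1] err px [0.0781623]
centre tool mm [  7.7   0.4 168. ] rpy deg [  0.1 -61.   -0.1] err px [8.61119264]
[ 43.    1.7 210.9]
[ 29.  -28.1 210.9]
[ 29.   31.5 210.9]
roll -0.0003 then slide cm [-0.25  0.24] world [ 0.0034 -0.0003] z 0.30494880346839526
```

```bash
python3 -m handwheel '{"slide":[[-0.06,0.13,1],[0,0,1],[0,0,0.8],[0,0,0.6],[0,0,0.6],[0,0,0.6],[0,0,0.4],[0,0,0]],"roll":[0,0,0,0,0,0,0,0],"fingers":[40,40,40,40,40,40,40,40]}' 60
```

```text
clock: 28.85
tool_pos: [0.5484, 0.0792, 0.2537]
tool_rot: [-3.141, -0.0, 2.297]
force: [0.2, -0.1, -1.2]
gripper_width: 0.0459
grip_force: 62.7
```

```bash
python3 -m handwheel '{"slide":[[0,0,0.6],[0,0,0.6],[0,0,0.5],[0,0,0.3],[0,0,0.2],[0,0,0]],"roll":[0,0,0,0,0,0],"fingers":[40,40,40,40,40,40]}' 60
```

```text
clock: 29.6
tool_pos: [0.5485, 0.0792, 0.2319]
tool_rot: [-3.142, -0.0, 2.297]
force: [-0.5, -0.2, -0.4]
gripper_width: 0.0453
grip_force: 62.7
```

```bash
python3 -m handwheel '{"slide":[[0,0,0],[0,0,0],[0,0,0],[0,0,-6],[0,0,-6],[0,0,-5],[0,0,0]],"roll":[0,0,0,0,0,0,0],"fingers":[70,70,70,70,70,70,70]}' 60
python3 - <<'E'
from h import *
p=capture("wrist"); np.save("w11.npy",p,allow_pickle=True); save(p,"w11.png")
for o,z in(("insert1",.066),):
  for r in regions_of(p,o): print(o,round(r["conf"],2),int(r["region"].sum()),rect(p,r["region"],z))
E
python3 -m handwheel '{"slide":[[5.7,0.78,0],[5.7,0.78,0],[5.7,0.78,0],[5.7,0.78,0],[0,0,0],[0,0,0]],"roll":[0,0,0,0,0,0],"fingers":[70,70,70,70,70,70]}' 60
python3 - <<'E'
from h import *
p=capture("wrist"); np.save("w12.npy",p,allow_pickle=True); save(p,"w12.png")
for r in regions_of(p,"insert1"): print(round(r["conf"],2),int(r["region"].sum()),rect(p,r["region"],.01))
print([(np.round(q["location"],3).tolist(),round(q["conf"],2)) for q in place_of(p,"insert1")])
a=np.load("w11.npy",allow_pickle=True).item()["image"][60:260,170:350,::-1]
cv2.imwrite("pics/w1112.png",np.hstack([cv2.imread("pics/w12.png"),cv2.resize(a,(288,384))[:, :]]))
E
```

```text
clock: 30.48
tool_pos: [0.5496, 0.0798, 0.4062]
tool_rot: [3.135, 0.005, 2.297]
force: [-0.2, 1.0, -0.4]
gripper_width: 0.0595
grip_force: 0.0
insert1 0.6 3407 [548.1, 80.7, 74.9, 47.9, -48.2]
insert1 0.21 313 [602.1, -241.8, 40.6, 25.4, 43.6]
clock: 31.32
tool_pos: [0.4204, 0.2697, 0.4007]
tool_rot: [-3.139, -0.0, 2.297]
force: [1.2, -1.3, -0.2]
gripper_width: 0.0597
grip_force: 0.0
0.82 1179 [569.4, 48.3, 65.1, 58.1, -48.1]
0.8 2646 [418.4, 277.5, 75.9, 48.6, -5.2]
[([0.547, 0.08, 0.055], 0.56), ([0.419, 0.277, -0.002], 0.55)]
```

View pics/w1112.png

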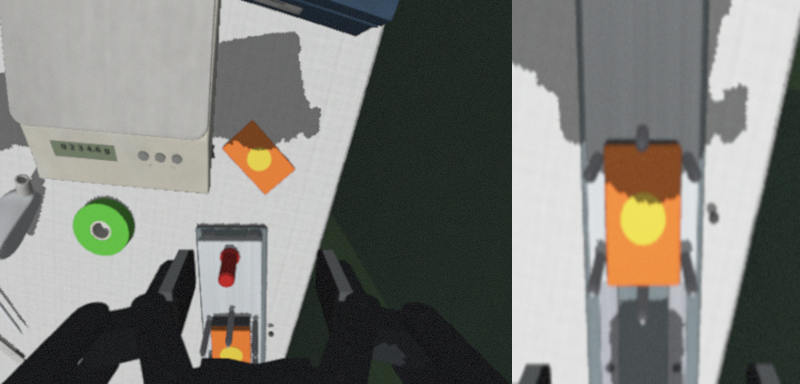

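The first insert lies flat between the pins (643,215). The second insert is at (258,157), beside the scale (its edge near column 212). Check clearances.

```bash
python3 - <<'E'
from h import *
p=np.load("w12.npy",allow_pickle=True).item()
for n,q in(("scale near bottom corner",(208,191)),("scale top corner",(207,137)),("scale far top",(219,5)),("carriage L",(197,228)),("carriage R",(267,228)),("ins corners a",(252,121)),("b",(222,149)),("c",(265,193)),("d",(295,168)),("table edge",(345,157))):
    print(n,[np.round(onz(p,q,z)[:2],3).tolist() for z in(0,.01,.04,.06)])
c,d=ray(p,(208,191)); print(c)
E
python3 - <<'E'
from h import *
p=capture("side")
f=lambda X:proj(p,X)
print(p["vfov"]); save(p,"s2.png",(100,120,260,220),4)
E
```

```text
scale near bottom corner [[0.4, 0.204], [0.399, 0.208], [0.397, 0.218], [0.395, 0.225]]
scale top corner [[0.358, 0.255], [0.358, 0.257], [0.359, 0.263], [0.359, 0.267]]
scale far top [[0.28, 0.37], [0.282, 0.369], [0.289, 0.366], [0.294, 0.364]]
carriage L [[0.421, 0.156], [0.419, 0.161], [0.415, 0.175], [0.412, 0.184]]
carriage R [[0.488, 0.216], [0.485, 0.219], [0.475, 0.228], [0.468, 0.234]]
ins corners a [[0.385, 0.303], [0.384, 0.304], [0.383, 0.306], [0.382, 0.308]]
b [[0.38, 0.256], [0.38, 0.258], [0.378, 0.264], [0.378, 0.268]]
c [[0.454, 0.249], [0.452, 0.251], [0.445, 0.258], [0.44, 0.262]]
d [[0.46, 0.296], [0.458, 0.297], [0.45, 0.3], [0.445, 0.302]]
table edge [[0.495, 0.346], [0.492, 0.345], [0.481, 0.344], [0.475, 0.343]]
[0.36650642 0.33087874 0.371487  ]
46.83180256800233
```

```bash
python3 -m handwheel '{"slide":[[0,0,0],[0,0,0],[0,0,0],[0,0,0],[-0.1,0.8,4],[0,0,4],[0,0,3],[0,0,0]],"roll":[-0.188,-0.188,-0.188,-0.188,0,0,0,0],"fingers":[75,75,75,75,75,75,75,75]}' 60
python3 - <<'E'
from h import *
p=capture("wrist"); np.save("w13.npy",p,allow_pickle=True); print(get_state()["tool_pos"],get_state()["tool_rot"])
for r in regions_of(p,"insert1"): print(round(r["conf"],2),int(r["region"].sum()),rect(p,r["region"],.01))
E
```

```text
clock: 32.52
tool_pos: [0.422, 0.2769, 0.2902]
tool_rot: [-3.139, -0.003, 3.046]
force: [0.0, 0.3, 0.3]
gripper_width: 0.0642
grip_force: 0.0
[0.42242938 0.27770947 0.29174287] [-3.14073847e+00 -1.33971026e-03  3.04586923e+00]
0.83 5061 [417.8, 277.9, 76.0, 47.7, -7.0]
0.64 202 [571.2, 19.0, 74.1, 5.6, -49.7]
```

```bash
python3 -m handwheel '{"slide":[[0,0,4],[0,0,4],[0,0,3],[0,0,0.8],[0,0,0],[0,0,0]],"roll":[0.012,0,0,0,0,0],"fingers":[75,75,75,75,75,75]}' 60
python3 -m handwheel '{"slide":[[0,0,0],[0,0,0],[0,0,0],[0,0,0]],"roll":[0,0,0,0],"fingers":[40,40,40,40]}' 60
```

```text
clock: 33.38
tool_pos: [0.4229, 0.2787, 0.1755]
tool_rot: [3.14, 0.002, 3.034]
force: [0.4, 0.3, 0.2]
gripper_width: 0.0637
grip_force: 0.0
clock: 33.88
tool_pos: [0.4226, 0.2785, 0.1755]
tool_rot: [3.141, 0.002, 3.035]
force: [-1.1, -2.1, 12.0]
gripper_width: 0.0459
grip_force: 59.9
```

```bash
python3 -m handwheel '{"slide":[[0,0,-2],[0,0,-4.5],[0,0,-5],[0,0,-4],[0,0,0],[0,0,0],[0,0,0],[0,0,0]],"roll":[0,0,0,0,0.185,0.185,0.185,0.183],"fingers":[40,40,40,40,40,40,40,40]}' 60
python3 -m handwheel '{"slide":[[-5.9,-0.95,0],[-5.9,-0.95,0],[-5.9,-0.95,0],[-5.9,-0.95,0],[0,0,2],[0,0,0],[0,0,0]],"roll":[0,0,0,0,0,0,0],"fingers":[40,40,40,40,40,40,40]}' 60
python3 - <<'E'
from h import *
p=capture("wrist"); np.save("w14.npy",p,allow_pickle=True); save(p,"w14.png",(150,90,370,345),2.3); s=get_state(); print(s["tool_pos"],s["tool_rot"])
for r in regions_of(p,"insert1"):
    print(round(r["conf"],2),int(r["region"].sum()),rect(p,r["region"],s["tool_pos"][2]-.1755+.01))
    c,_=cv2.findContours(r["region"].astype(np.uint8),0,1); c=max(c,key=cv2.contourArea); print(cv2.approxPolyDP(c,4,True)[:,0].tolist())
a=np.load("w10.npy",allow_pickle=True).item()["image"];b=p["image"]
# orange mask edges
for n,im in(("w10",a),("w14",b)):
    h=cv2.cvtColor(im,cv2.COLOR_RGB2HSV); m=((h[...,0]<30)&(h[...,1]>150)&(h[...,2]>60)); m[:160]=0
    for row in(200,220,240,310,320): 
        x=np.where(m[row])[0]; print(n,row,(x.min(),x.max()) if len(x) else None,end=" ")
    y=np.where(m[:,256])[0]; print("col256",y.min(),y.max())
E
```

```text
clock: 34.88
tool_pos: [0.4218, 0.2783, 0.3302]
tool_rot: [3.141, -0.0, 2.291]
force: [-0.0, -0.5, -0.8]
gripper_width: 0.046
grip_force: 62.3
clock: 35.75
tool_pos: [0.5498, 0.0783, 0.3098]
tool_rot: [3.141, -0.001, 2.3]
force: [-0.0, 1.0, -0.3]
gripper_width: 0.0459
grip_force: 62.3
[0.54996678 0.07826579 0.30991227] [ 3.14057207e+00 -2.13852524e-04  2.29972241e+00]
0.83 13900 [546.4, 83.1, 78.0, 48.1, -48.4]
[[206, 180], [210, 318], [297, 321], [307, 224], [305, 181]]
0.74 1627 [516.2, 115.9, 30.8, 11.2, 41.8]
[[219, 158], [223, 178], [288, 176], [286, 154], [262, 153], [256, 162], [246, 153]]
w10 200 (np.int64(204), np.int64(305)) w10 220 (np.int64(205), np.int64(304)) w10 240 (np.int64(207), np.int64(303)) w10 310 (np.int64(211), np.int64(300)) w10 320 (np.int64(211), np.int64(299)) col256 188 327
w14 200 (np.int64(204), np.int64(305)) w14 220 (np.int64(206), np.int64(304)) w14 240 (np.int64(207), np.int64(303)) w14 310 (np.int64(211), np.int64(299)) w14 320 (np.int64(212), np.int64(296)) col256 162 321
```

```bash
python3 -m handwheel '{"slide":[[-0.22,-0.05,1],[0,0,1],[0,0,0.8],[0,0,0.6],[0,0,0.6],[0,0,0.6],[0,0,0.4],[0,0,0]],"roll":[0.003,0,0,0,0,0,0,0],"fingers":[40,40,40,40,40,40,40,40]}' 60
```

```text
clock: 36.85
tool_pos: [0.5514, 0.0746, 0.2587]
tool_rot: [-3.141, -0.0, 2.294]
force: [-1.0, -0.2, -1.6]
gripper_width: 0.0461
grip_force: 62.3
```

```bash
python3 -m handwheel '{"slide":[[0.1,0.07,0.4],[0,0,0.5],[0,0,0.4],[0,0,0.3],[0,0,0.1],[0,0,0]],"roll":[0,0,0,0,0,0],"fingers":[40,40,40,40,40,40]}' 60
```

```text
clock: 37.6
tool_pos: [0.5514, 0.0758, 0.242]
tool_rot: [-3.142, -0.0, 2.294]
force: [0.6, 0.2, -0.9]
gripper_width: 0.0458
grip_force: 62.3
```

```bash
python3 -m handwheel '{"slide":[[0,0,0],[0,0,0],[0,0,0],[0,0,-6],[0,0,-6],[0,0,-4],[0,0,0]],"roll":[0,0,0,0,0,0,0],"fingers":[70,70,70,70,70,70,70]}' 60
python3 - <<'E'
from h import *
p=capture("wrist"); np.save("w15.npy",p,allow_pickle=True)
for r in regions_of(p,"insert1"): print(round(r["conf"],2),int(r["region"].sum()),rect(p,r["region"],.076))
E
python3 -m handwheel '{"slide":[[-1.45,-5.27,0],[-1.45,-5.27,0],[-1.45,-5.27,0],[-1.45,-5.27,0],[-1.45,-5.27,0],[0,0,0],[0,0,0],[0,0,0]],"roll":[0,0,0,0,0,0.175,0.175,0.175],"fingers":[70,70,70,70,60,60,60,60]}' 60
python3 -m handwheel '{"slide":[[0,0,0],[0,0,0],[0,0,0],[0,0,0],[0,0,0],[0,0,0],[0,0,0],[0,0,0]],"roll":[0.175,0.175,0.175,0.175,0.175,0.175,0.175,0.155],"fingers":[60,60,60,60,60,60,60,60]}' 60
python3 - <<'E'
from h import *
p=capture("wrist"); np.save("w16.npy",p,allow_pickle=True); s=get_state(); print(s["tool_pos"],s["tool_rot"])
for r in regions_of(p,"top_plate"): print(round(r["conf"],2),int(r["region"].sum()),rect(p,r["region"],.012))
im=p["image"].astype(int); m=((im[...,2]>im[...,0]+40)&(im[...,2]>80)).astype(np.uint8); n,l,stt,c=cv2.connectedComponentsWithStats(m)
for i in range(1,n):
    if stt[i,4]>150: print("blue",c[i],stt[i].tolist(),rect(p,l==i,.037))
E
```

```text
clock: 38.48
tool_pos: [0.5523, 0.0763, 0.4054]
tool_rot: [3.136, 0.004, 2.294]
force: [-1.1, 0.3, 0.1]
gripper_width: 0.0602
grip_force: 0.0
0.88 3816 [548.8, 79.9, 77.6, 49.0, -49.2]
0.55 18 [535.2, 120.0, 7.5, 0.9, 41.4]
clock: 39.58
tool_pos: [0.4011, -0.1531, 0.4006]
tool_rot: [-3.139, -0.002, 1.763]
force: [0.7, -0.7, 0.5]
gripper_width: 0.0512
grip_force: 0.0
clock: 40.58
tool_pos: [0.4012, -0.1528, 0.4005]
tool_rot: [-3.14, 0.002, 0.384]
force: [0.3, -0.2, 0.3]
gripper_width: 0.0515
grip_force: 0.0
[ 0.40116516 -0.15283479  0.40054001] [-3.13953795e+00  2.39481226e-03  3.77788439e-01]
0.78 2701 [405.0, -153.7, 75.3, 49.2, 22.0]
0.7 350 [254.3, -279.0, 55.8, 19.7, 36.3]
0.65 1457 [483.7, -336.5, 57.9, 37.5, -31.6]
blue [257.09395973 158.60738255] [250, 148, 15, 25, 298] [411.7, -150.2, 26.2, 15.0, 22.5]
```

```bash
python3 -m handwheel '{"slide":[[0.2,0.15,5],[0,0,5],[0,0,5],[0,0,4],[0,0,1.5],[0,0,0.5],[0,0,0]],"roll":[-0.006,0,0,0,0,0,0],"fingers":[55,55,55,55,55,55,55]}' 80
python3 -m handwheel '{"slide":[[0,0,0],[0,0,0],[0,0,0],[0,0,0],[0,0,0],[0,0,0]],"roll":[0,0,0,0,0,0],"fingers":[5,5,5,5,5,5]}' 80
```

```text
clock: 41.55
tool_pos: [0.4046, -0.1537, 0.1927]
tool_rot: [3.141, -0.001, 0.396]
force: [-1.1, -0.2, -0.1]
gripper_width: 0.0471
grip_force: 0.0
clock: 42.3
tool_pos: [0.4046, -0.1537, 0.1931]
tool_rot: [3.14, -0.001, 0.395]
force: [-2.3, 0.2, 9.8]
gripper_width: 0.0138
grip_force: 78.9
```

```bash
python3 -m handwheel '{"slide":[[0,0,-2],[0,0,-5],[0,0,-5],[0,0,-5],[0,0,0],[0,0,0],[0,0,0],[0,0,0]],"roll":[0,0,0,0,-0.173,-0.173,-0.173,-0.173],"fingers":[5,5,5,5,5,5,5,5]}' 80
python3 -m handwheel '{"slide":[[0,0,0],[0,0,0],[0,0,0],[0,0,0],[0,0,0],[0,0,0],[0,0,0],[0,0,0]],"roll":[-0.173,-0.173,-0.173,-0.173,-0.173,-0.173,-0.173,0],"fingers":[5,5,5,5,5,5,5,5]}' 80
python3 -m handwheel '{"slide":[[1.58,5.24,0],[1.58,5.24,0],[1.58,5.24,0],[1.58,5.24,0],[1.58,5.24,0],[0,0,2],[0,0,0],[0,0,0]],"roll":[0,0,0,0,0,0,0,0],"fingers":[5,5,5,5,5,5,5,5]}' 80
python3 - <<'E'
from h import *
p=capture("wrist"); np.save("w17.npy",p,allow_pickle=True); s=get_state(); print(s["tool_pos"],s["tool_rot"],s["gripper_width"])
zt=s["tool_pos"][2]-.193+.012
for r in regions_of(p,"top_plate"):
    print(round(r["conf"],2),int(r["region"].sum()),rect(p,r["region"],zt))
    c,_=cv2.findContours(r["region"].astype(np.uint8),0,1); c=max(c,key=cv2.contourArea); print(cv2.approxPolyDP(c,3,True)[:,0].tolist())
im=p["image"]
for col in(225,235,245,255,265,275,285): print(col,im[150:345:3,col].mean(1).astype(int).tolist())
for row in(200,215,225): print(row,im[row,190:325:2].mean(1).astype(int).tolist())
E
```

```text
clock: 43.3
tool_pos: [0.4038, -0.1535, 0.3623]
tool_rot: [3.141, 0.0, 1.093]
force: [-0.5, -0.5, -2.2]
gripper_width: 0.0144
grip_force: 78.6
clock: 44.3
tool_pos: [0.4038, -0.1537, 0.3621]
tool_rot: [-3.141, 0.0, 2.296]
force: [-0.2, -0.7, -1.1]
gripper_width: 0.0138
grip_force: 78.6
clock: 45.3
tool_pos: [0.5472, 0.0783, 0.3421]
tool_rot: [-3.14, 0.0, 2.295]
force: [0.3, -1.2, -1.2]
gripper_width: 0.0141
grip_force: 78.9
[0.54733154 0.07837128 0.34237754] [-3.14112004e+00  7.41168617e-04  2.29509321e+00] 0.014360606905475918
0.94 669 [487.7, -96.9, 31.1, 18.7, -66.4]
[[0, 356], [0, 383], [19, 383], [27, 376], [15, 355]]
0.84 8478 [548.3, 77.2, 82.1, 47.8, -48.4]
[[212, 181], [208, 187], [212, 257], [225, 253], [229, 244], [237, 245], [241, 267], [240, 313], [266, 316], [270, 312], [272, 245], [282, 243], [286, 253], [298, 257], [302, 186], [299, 181]]
225 [116, 86, 77, 75, 92, 110, 151, 220, 222, 223, 218, 92, 102, 117, 117, 120, 118, 117, 118, 116, 116, 118, 119, 116, 118, 119, 117, 118, 118, 118, 116, 119, 112, 118, 110, 63, 68, 80, 84, 82, 80, 84, 83, 83, 83, 85, 29, 35, 29, 35
[... 2069 characters left out ...]
, 229, 227, 227, 226, 226]
215 [227, 225, 225, 228, 229, 227, 226, 227, 231, 209, 113, 109, 114, 114, 114, 115, 117, 119, 116, 115, 115, 115, 113, 114, 115, 112, 118, 115, 116, 111, 119, 117, 114, 117, 120, 120, 118, 121, 118, 117, 114, 117, 114, 112, 115, 110, 113, 115, 112, 111, 118, 115, 116, 113, 111, 124, 222, 227, 227, 227, 226, 226, 227, 227, 226, 226, 228, 227]
225 [226, 228, 226, 228, 227, 226, 226, 227, 229, 219, 126, 111, 111, 114, 116, 112, 117, 117, 116, 117, 113, 113, 114, 114, 106, 62, 53, 48, 52, 54, 48, 50, 49, 51, 51, 51, 49, 50, 54, 48, 71, 115, 114, 115, 114, 113, 114, 111, 115, 114, 116, 116, 115, 113, 112, 147, 222, 226, 228, 225, 226, 226, 226, 225, 226, 227, 227, 227]
```

```bash
python3 - <<'E'
from h import *
def e(f,px,dz,tz):
    p=np.load(f,allow_pickle=True).item(); c,d=ray(p,px); z=tz-dz
    X=onz(p,px,z)-c; yaw=2.2964; return np.round([X[0]*np.cos(yaw)+X[1]*np.sin(yaw),X[0]*np.sin(yaw)-X[1]*np.cos(yaw)],4), c[2]-tz
print(e("w10.npy",(256,193.9),.1655,.3049), e("w17.npy",(255.3,187.5),.181,.3424))
print(e("w5.npy",(256,198),.1598,.4065))
E
```

```text
(array([-0.0443,  0.0004]), np.float64(-0.029488776743692657)) (array([-0.046 , -0.0002]), np.float64(-0.029605982889436278))
(array([-0.0454, -0.0017]), np.float64(-0.02775982694250545))
```

```bash
python3 -m handwheel '{"slide":[[0.08,0.12,2],[0,0,2],[0,0,1],[0,0,0.6],[0,0,0.4],[0,0,0.3],[0,0,0],[0,0,0]],"roll":[0,0,0,0,0,0,0,0],"fingers":[5,5,5,5,5,5,5,5]}' 80
```

```text
clock: 46.4
tool_pos: [0.5479, 0.081, 0.2793]
tool_rot: [3.141, 0.0, 2.298]
force: [-0.3, -0.3, -1.4]
gripper_width: 0.0139
grip_force: 78.9
```

```bash
python3 -m handwheel '{"slide":[[-0.05,-0.03,0.3],[0,0,0.3],[0,0,0.3],[0,0,0.1],[0,0,0]],"roll":[0,0,0,0,0],"fingers":[5,5,5,5,5]}' 80
```

```text
clock: 47.02
tool_pos: [0.5479, 0.0805, 0.2692]
tool_rot: [-3.141, 0.0, 2.298]
force: [-1.7, -0.9, 3.5]
gripper_width: 0.014
grip_force: 79.5
```

```bash
python3 -m handwheel '{"slide":[[0,0,0],[0,0,0],[0,0,0],[0,0,-3],[0,0,-5],[0,0,-5],[0,0,0],[0,0,0]],"roll":[0,0,0,0,0,0,0,0],"fingers":[36,36,36,36,36,45,45,45]}' 60
python3 - <<'E'
from h import *
p=capture("wrist"); np.save("w18.npy",p,allow_pickle=True); s=get_state(); print(s["tool_pos"],s["tool_rot"])
for r in regions_of(p,"top_plate"): print(round(r["conf"],2),int(r["region"].sum()),rect(p,r["region"],.088))
E
python3 -m handwheel '{"slide":[[4,0,0],[4,0,0],[4,0,0],[0,0,0],[0,0,0]],"roll":[0,0,0,0,0],"fingers":[45,45,45,45,45]}' 60
python3 - <<'E'
from h import *
p=capture("wrist"); np.save("w19.npy",p,allow_pickle=True); s=get_state(); print(s["tool_pos"],s["tool_rot"])
for r in regions_of(p,"top_plate"): print(round(r["conf"],2),int(r["region"].sum()),rect(p,r["region"],.088))
print([(np.round(q["location"],4).tolist(),round(q["conf"],2)) for q in place_of(p,"push_post")])
im=p["image"].astype(int); m=((im[...,0]>2*im[...,1])&(im[...,0]>2*im[...,2])&(im[...,0]>60)).astype(np.uint8); n,l,stt,c=cv2.connectedComponentsWithStats(m)
for i in range(1,n):
    if stt[i,4]>80: print("red",c[i],stt[i].tolist(),onz(p,c[i],.073))
t=capture("side"); print([(np.round(q["location"],4).tolist(),round(q["conf"],2)) for q in place_of(t,"push_post")],[(np.round(q["location"],4).tolist(),round(q["conf"],2)) for q in place_of(t,"top_plate")])
E
```

```text
clock: 48.02
tool_pos: [0.5477, 0.0801, 0.3985]
tool_rot: [-3.141, 0.0, 2.298]
force: [0.6, -0.6, -0.8]
gripper_width: 0.0385
grip_force: 0.0
[0.54749564 0.08010494 0.39784503] [-3.13982620e+00 -8.43626605e-04  2.29772249e+00]
0.98 4242 [548.4, 80.1, 77.9, 49.2, -48.3]
0.72 784 [483.8, -236.1, 47.6, 38.7, -35.3]
0.4 10076 [515.6, 117.3, 168.2, 67.5, -48.9]
clock: 48.75
tool_pos: [0.4684, 0.1695, 0.3982]
tool_rot: [-3.14, -0.0, 2.298]
force: [0.9, 0.5, 0.5]
gripper_width: 0.0381
grip_force: 0.0
[0.46872431 0.16913938 0.39830317] [-3.14045591e+00 -1.97604046e-04  2.29649185e+00]
0.79 3040 [548.4, 79.8, 86.6, 48.9, -49.6]
[([0.4691, 0.1733, 0.0713], 0.93)]
red [255.14492754 173.39130435] [245, 159, 21, 31, 483] [0.46435886 0.17397825 0.073     ]
[([0.4674, 0.1749, 0.0757], 0.57)] [([0.2551, -0.2949, -0.0003], 0.74), ([0.4848, -0.3398, -0.0012], 0.67), ([0.5443, 0.0818, 0.0781], 0.49)]
```

The top plate is seated (size, angle and height agree), and the post is at about (0.467,0.172). Grip the post and push slowly.

```bash
python3 -m handwheel '{"slide":[[0.3,0.03,4],[0,0,5],[0,0,4],[0,0,3],[0,0,1],[0,0,0]],"roll":[0,0,0,0,0,0],"fingers":[45,45,45,45,45,45]}' 40
python3 -m handwheel '{"slide":[[0,0,0],[0,0,0],[0,0,0],[0,0,0]],"roll":[0,0,0,0],"fingers":[10,10,10,10]}' 40
```

```text
clock: 49.8
tool_pos: [0.4666, 0.1725, 0.2291]
tool_rot: [-3.141, -0.0, 2.298]
force: [1.1, 1.0, 0.4]
gripper_width: 0.0386
grip_force: 0.0
clock: 50.3
tool_pos: [0.4661, 0.172, 0.2301]
tool_rot: [-3.14, 0.001, 2.297]
force: [-4.0, -2.9, 6.2]
gripper_width: 0.0166
grip_force: 38.9
```

```bash
python3 -m handwheel '{"slide":[[-0.2,0,0],[-0.2,0,0],[-0.2,0,0],[-0.2,0,0],[-0.2,0,0],[-0.2,0,0],[-0.3,0,0],[0,0,0]],"roll":[0,0,0,0,0,0,0,0],"fingers":[10,10,10,10,10,10,10,10]}' 40
```

```text
clock: 51.3
tool_pos: [0.476, 0.1609, 0.2301]
tool_rot: [-3.14, 0.001, 2.297]
force: [-4.3, -2.8, 5.5]
gripper_width: 0.017
grip_force: 38.9
```

```bash
python3 -m handwheel '{"slide":[[-1,0,0],[-1.3,0,0],[-1.5,0,0],[-1.5,0,0],[-1.5,0,0],[-1.3,0,0],[-0.8,0,0],[-0.3,0,0]],"roll":[0,0,0,0,0,0,0,0],"fingers":[10,10,10,10,10,10,10,10]}' 40
python3 -m handwheel '{"slide":[[-0.3,0,0],[-0.3,0,0],[-0.2,0,0],[-0.2,0,0],[0,0,0]],"roll":[0,0,0,0,0],"fingers":[10,10,10,10,10]}' 40
```

```text
clock: 52.3
tool_pos: [0.5373, 0.0918, 0.2302]
tool_rot: [-3.14, 0.001, 2.297]
force: [-5.5, -1.3, 6.0]
gripper_width: 0.0166
grip_force: 39.0
clock: 52.92
tool_pos: [0.5437, 0.0846, 0.2301]
tool_rot: [-3.14, 0.001, 2.297]
force: [-5.5, -2.1, 5.3]
gripper_width: 0.017
grip_force: 38.9
```

```bash
python3 -m handwheel '{"slide":[[-0.15,0,0],[-0.15,0,0],[-0.15,0,0],[-0.1,0,0],[0,0,0]],"roll":[0,0,0,0,0],"fingers":[10,10,10,10,10]}' 40
```

```text
clock: 53.55
tool_pos: [0.5462, 0.0819, 0.2301]
tool_rot: [-3.139, -0.002, 2.299]
force: [-8.5, 1.1, 9.0]
gripper_width: 0.0167
grip_force: 39.3
```

```bash
python3 -m handwheel '{"slide":[[-0.2,0,0],[-0.2,0,0],[0,0,0]],"roll":[0,0,0],"fingers":[10,10,10]}' 60
```

```text
clock: 53.92
tool_pos: [0.5469, 0.0814, 0.2301]
tool_rot: [-3.138, -0.007, 2.301]
force: [-17.1, 7.0, 14.7]
gripper_width: 0.0161
grip_force: 58.6
```

At the stop: travel 0.121 m, with the force rising to about 17 N. Release and go to the selector.

```bash
python3 -m handwheel '{"slide":[[0,0,0],[0,0,0],[0,0,0],[0,0,-5],[0,0,-5],[0,0,-5],[0,0,-4],[0,0,0]],"roll":[0,0,0,0,0,0,0,0],"fingers":[45,45,45,45,45,45,45,45]}' 60
python3 -m handwheel '{"slide":[[-5.04,-3.18,0],[-5.04,-3.18,0],[-5.04,-3.18,0],[-5.04,-3.18,0],[-5.04,-3.18,0],[-5.04,-3.18,0],[0,0,0],[0,0,0]],"roll":[0,0,0,0,0,0,0,0],"fingers":[45,45,45,45,45,45,45,45]}' 60
python3 - <<'E'
from h import *
p=capture("wrist"); np.save("w20.npy",p,allow_pickle=True); s=get_state(); print(s["tool_pos"],s["tool_rot"])
print([(np.round(q["location"],4).tolist(),round(q["conf"],2)) for q in place_of(p,"selector_grip")],[(np.round(q["location"],4).tolist(),round(q["conf"],2)) for q in place_of(p,"selector_box")])
# orthorectify around selector at bar-top height and dial height, count white blobs
c=np.array([.606,-.272]); 
def ortho(z,n=140):
    mx=np.zeros((n,n),np.float32);my=mx.copy()
    for i in range(n):
        for j in range(n):
            u=proj(p,[c[0]+(70-i)/1000,c[1]+(70-j)/1000,z]); mx[i,j],my[i,j]=u
    return cv2.remap(p["image"],mx,my,cv2.INTER_LINEAR)
for z in(.05,.094):
    o=ortho(z); cv2.imwrite(f"pics/o{int(z*1000)}.png",o[...,::-1]); g=o.min(2)
    n,l,stt,cc=cv2.connectedComponentsWithStats((g>150).astype(np.uint8))
    print("z",z,[( (c[0]+(70-cc[i][1])/1000).round(3),(c[1]+(70-cc[i][0])/1000).round(3),int(stt[i,4])) for i in range(1,n) if 2<stt[i,4]<600])
for r in regions_of(p,"selector_grip"): print(round(r["conf"],2),int(r["region"].sum()),rect(p,r["region"],.094))
for r in regions_of(p,"selector_box"): print("box",round(r["conf"],2),int(r["region"].sum()),rect(p,r["region"],.05))
t=capture("top"); print([(np.round(q["location"],4).tolist(),round(q["conf"],2)) for q in place_of(t,"nest")])
E
```

```text
clock: 54.92
tool_pos: [0.5515, 0.0784, 0.4224]
tool_rot: [3.136, 0.004, 2.297]
force: [-0.2, 0.5, -0.7]
gripper_width: 0.0386
grip_force: 0.0
clock: 55.92
tool_pos: [0.6087, -0.2743, 0.4178]
tool_rot: [-3.141, -0.002, 2.298]
force: [-0.0, 0.9, -0.3]
gripper_width: 0.0382
grip_force: 0.0
[ 0.60893789 -0.27326459  0.41828066] [ 3.14139458e+00 -1.61513878e-03  2.29959800e+00]
[([0.6063, -0.2693, 0.0849], 0.94)] [([0.6032, -0.2684, 0.0011], 0.9)]
z 0.05 [(np.float64(0.653), np.float64(-0.207), 530), (np.float64(0.658), np.float64(-0.222), 44), (np.float64(0.659), np.float64(-0.322), 37), (np.float64(0.65), np.float64(-0.283), 121), (np.float64(0.648), np.float64(-0.261), 83), (np.float64(0.634), np.float64(-0.276), 151), (np.float64(0.639), np.float64(-0.303), 164), (np.float64(0.637), np.float64(-0.243), 42), (np.float64(0.62), np.float64(-0.318), 212), (np.float64(0.62), np.float64(-0.229), 48), (np.float64(0.558), np.float64(-0.323), 40), (np.float64(0.54), np.float64(-0.247), 51)]
z 0.094 [(np.float64(0.642), np.float64(-0.207), 522), (np.float64(0.644), np.float64(-0.221), 32), (np.float64(0.645), np.float64(-0.308), 32), (np.float64(0.638), np.float64(-0.274), 93), (np.float64(0.628), np.float64(-0.263), 178), (np.float64(0.628), np.float64(-0.292), 130), (np.float64(0.626), np.float64(-0.239), 31), (np.float64(0.612), np.float64(-0.304), 162), (np.float64(0.611), np.float64(-0.227), 34), (np.float64(0.558), np.float64(-0.309), 30), (np.float64(0.54), np.float64(-0.243), 54)]
0.57 2623 [602.2, -265.2, 54.0, 53.4, -46.7]
box 0.84 10681 [609.4, -270.4, 120.1, 115.2, 0.6]
box 0.6 1919 [643.7, -40.2, 79.5, 34.5, 41.0]
[([0.6269, -0.0119, 0.0349], 0.59)]
```

```bash
python3 - <<'E'
from h import *
import glob
def orange(p,tag):
    h=cv2.cvtColor(p["image"],cv2.COLOR_RGB2HSV); m=((h[...,0]>5)&(h[...,0]<32)&(h[...,1]>140)&(h[...,2]>70)).astype(np.uint8)
    n,l,stt,c=cv2.connectedComponentsWithStats(m); print(tag,[(c[i].astype(int).tolist(),int(stt[i,4]),np.round(onz(p,c[i],.01)[:2],2).tolist()) for i in range(1,n) if stt[i,4]>12])
t=capture("top"); sd=capture("side"); orange(t,"top"); orange(sd,"side")
for f in("w3","w8","w12","w15","w16","w19","w20"): orange(np.load(f+".npy",allow_pickle=True).item(),f)
p=np.load("w20.npy",allow_pickle=True).item()
o=cv2.imread("pics/o94.png"); g=o.min(2); n,l,stt,cc=cv2.connectedComponentsWithStats((g>150).astype(np.uint8))
for i in range(1,n):
    if 100<stt[i,4]<200:
        ys,xs=np.where(l==i); P=np.c_[70-ys,70-xs]-[0,0]; w,v=np.linalg.eigh(np.cov(P.T)); print("blob",P.mean(0),w.round(1),np.degrees(np.arctan2(v[1,1],v[0,1])).round(1))
for nm,q in(("top",t),("side",sd)):
  g=q["image"].min(2).astype(int)
  for a in(75,45,15):
    s=[]
    for r in range(8,30,3): 
        u=proj(q,[.607+r/1000*np.cos(np.radians(a)),-.272+r/1000*np.sin(np.radians(a)),.094]); s.append(int(g[int(round(u[1])),int(round(u[0]))]))
    print(nm,a,s)
E
```

```text
top []
side [([293, 172], 85, [0.69, 0.08]), ([305, 172], 21, [0.72, 0.06]), ([323, 243], 197, [0.48, -0.34])]
w3 [([111, 103], 2605, [0.41, -0.02]), ([38, 306], 420, [0.48, -0.34])]
w8 [([498, 146], 1580, [0.42, 0.27]), ([254, 167], 2519, [0.41, -0.02]), ([23, 251], 298, [0.48, -0.33]), ([9, 260], 95, [0.49, -0.36])]
w12 [([258, 157], 2521, [0.42, 0.28]), ([231, 343], 1162, [0.57, 0.05])]
w15 [([252, 169], 3662, [0.56, 0.07]), ([34, 329], 202, [0.47, -0.33]), ([28, 344], 65, [0.48, -0.36])]
w16 [([428, 158], 516, [0.48, -0.34])]
w19 [([242, 253], 133, [0.53, 0.07]), ([267, 253], 140, [0.56, 0.09])]
w20 [([435, 1], 31, [0.64, -0.01]), ([445, 20], 200, [0.66, -0.02]), ([479, 21], 28, [0.69, 0.01]), ([140, 111], 27, [0.47, -0.32]), ([134, 132], 343, [0.48, -0.34]), ([155, 149], 23, [0.51, -0.34])]
blob [22.33146067  8.92696629] [10.3 90.9] -140.7
blob [ 22.33846154 -19.58461538] [10.4 12.1] -145.7
blob [  5.9691358  -31.89506173] [11.6 23.9] 108.5
top 75 [21, 20, 26, 25, 24, 37, 26, 27]
top 45 [28, 28, 19, 19, 18, 59, 59, 114]
top 15 [124, 221, 255, 136, 116, 215, 255, 121]
side 75 [199, 214, 214, 215, 214, 161, 177, 177]
side 45 [130, 198, 126, 175, 175, 53, 53, 47]
side 15 [193, 193, 178, 197, 197, 144, 144, 136]
```

No other orange plates are seen (the brown one is at (0.48,-0.34)), so the stack is four plates. The pointer sits at two dots (15°), and I need four dots (-45°), 60° clockwise.

```bash
python3 -m handwheel '{"slide":[[0,0,0],[0,0,0],[0,0,0],[0,0,0],[0,0,0],[0,0,0],[0,0,0],[0,0,0]],"roll":[-0.184,-0.184,-0.184,-0.184,-0.184,-0.184,0,0],"fingers":[45,45,45,45,45,45,45,45]}' 50
python3 - <<'E'
from h import *
p=capture("wrist"); np.save("w21.npy",p,allow_pickle=True); s=get_state(); print(s["tool_pos"],s["tool_rot"],s["joints"][6])
print([(np.round(q["location"],4).tolist(),round(q["conf"],2)) for q in place_of(p,"selector_grip")])
c=np.array([.608,-.273])
for z in(.05,.094):
    n=140; M=np.array([[proj(p,[c[0]+(70-i)/1000,c[1]+(70-j)/1000,z]) for j in range(n)] for i in range(n)],np.float32)
    o=cv2.remap(p["image"],M,None,cv2.INTER_LINEAR); g=o.min(2)
    n,l,stt,cc=cv2.connectedComponentsWithStats((g>150).astype(np.uint8))
    print(z,[((c[0]*1000+70-cc[i][1]).round(),(c[1]*1000+70-cc[i][0]).round(),int(stt[i,4])) for i in range(1,n) if 20<stt[i,4]<400])
E
```

```text
clock: 57.38
tool_pos: [0.6089, -0.2748, 0.419]
tool_rot: [-3.142, -0.0, -2.885]
force: [0.2, 0.3, -0.2]
gripper_width: 0.0386
grip_force: 0.0
[ 0.60892021 -0.27468412  0.41902919] [-3.14141925e+00 -6.24087408e-05 -2.88416705e+00] 1.7729979421920241
[([0.6056, -0.2717, 0.0813], 0.66)]
0.05 [(np.float64(658.0), np.float64(-221.0), 41), (np.float64(659.0), np.float64(-322.0), 38), (np.float64(650.0), np.float64(-283.0), 124), (np.float64(638.0), np.float64(-263.0), 150), (np.float64(640.0), np.float64(-303.0), 159), (np.float64(637.0), np.float64(-242.0), 38), (np.float64(621.0), np.float64(-317.0), 209), (np.float64(620.0), np.float64(-227.0), 71), (np.float64(558.0), np.float64(-322.0), 51)]
0.094 [(np.float64(642.0), np.float64(-230.0), 32), (np.float64(642.0), np.float64(-318.0), 28), (np.float64(634.0), np.float64(-284.0), 97), (np.float64(625.0), np.float64(-267.0), 116), (np.float64(625.0), np.float64(-302.0), 124), (np.float64(623.0), np.float64(-249.0), 32), (np.float64(609.0), np.float64(-314.0), 160), (np.float64(608.0), np.float64(-236.0), 56), (np.float64(554.0), np.float64(-318.0), 36)]
```

The box screws and marks give centre (0.608,-0.272), pointer 16°, which confirms two dots. Grip the bar.

```bash
python3 -m handwheel '{"slide":[[0,0.28,4],[0,0,5],[0,0,5],[0,0,3],[0,0,1],[0,0,0],[0,0,0]],"roll":[0,0,0,0,0,0,0],"fingers":[45,45,45,45,45,45,45]}' 50
python3 -m handwheel '{"slide":[[0,0,0],[0,0,0],[0,0,0],[0,0,0],[0,0,0]],"roll":[0,0,0,0,0],"fingers":[5,5,5,5,5]}' 50
```

```text
clock: 58.35
tool_pos: [0.609, -0.2721, 0.2408]
tool_rot: [-3.14, 0.002, -2.882]
force: [0.4, 0.5, 0.6]
gripper_width: 0.0386
grip_force: 0.0
clock: 58.98
tool_pos: [0.6086, -0.2713, 0.2405]
tool_rot: [-3.142, 0.001, -2.881]
force: [-1.7, 3.0, 5.9]
gripper_width: 0.0151
grip_force: 49.8
```

```bash
python3 -m handwheel '{"slide":[[0,0,0],[0,0,0],[0,0,0],[0,0,0],[0,0,0],[0,0,0],[0,0,0],[0,0,0]],"roll":[0.15,0.15,0.15,0.15,0.15,0.15,0.15,0],"fingers":[5,5,5,5,5,5,5,5]}' 50
python3 -m handwheel '{"slide":[[0,0,0],[0,0,0],[0,0,0]],"roll":[0,0,0],"fingers":[5,5,5]}' 50
```

```text
clock: 59.98
tool_pos: [0.6082, -0.2726, 0.2405]
tool_rot: [-3.14, 0.002, 2.351]
force: [-3.4, -1.6, 7.4]
gripper_width: 0.0152
grip_force: 50.0
clock: 60.35
tool_pos: [0.6082, -0.2726, 0.2405]
tool_rot: [-3.141, 0.001, 2.353]
force: [-3.5, -1.9, 8.2]
gripper_width: 0.0149
grip_force: 50.1
```

Release, lift and verify everything.

```bash
python3 -m handwheel '{"slide":[[0,0,0],[0,0,0],[0,0,0],[0,0,-5],[0,0,-5],[0,0,-5],[0,0,-3],[0,0,0]],"roll":[0,0,0,0,0,0,0,0],"fingers":[45,45,45,45,45,45,45,45]}' 50
python3 - <<'E'
from h import *
p=capture("wrist"); np.save("w22.npy",p,allow_pickle=True); s=get_state(); print(s["tool_pos"],s["force"])
c=np.array([.608,-.272])
for z in(.05,.094):
    n=140; M=np.array([[proj(p,[c[0]+(70-i)/1000,c[1]+(70-j)/1000,z]) for j in range(n)] for i in range(n)],np.float32)
    o=cv2.remap(p["image"],M,None,cv2.INTER_LINEAR); g=o.min(2)
    n,l,stt,cc=cv2.connectedComponentsWithStats((g>150).astype(np.uint8))
    print(z,[((70-cc[i][1]).round(),(70-cc[i][0]).round(),np.degrees(np.arctan2(70-cc[i][0],70-cc[i][1])).round(),int(stt[i,4])) for i in range(1,n) if 20<stt[i,4]<400])
t=capture("top"); g=t["image"].min(2).astype(int)
for a in(15,-15,-45,-75):
    s=[]
    for r in range(8,27,3):
        u=proj(t,[.608+r/1000*np.cos(np.radians(a)),-.272+r/1000*np.sin(np.radians(a)),.094]); s.append(int(g[int(round(u[1])),int(round(u[0]))]))
    print("top",a,s)
sd=capture("side")
for o in("nest","push_post","top_plate","insert1"):
    for n,q in(("top",t),("side",sd),("wrist",p)): print(o,n,[(np.round(x["location"],3).tolist(),round(x["conf"],2)) for x in place_of(q,o)])
E
```

```text
clock: 61.35
tool_pos: [0.609, -0.2718, 0.4219]
tool_rot: [3.139, 0.005, 2.352]
force: [0.1, 0.0, -0.6]
gripper_width: 0.0384
grip_force: 0.0
[ 0.60837887 -0.2719256   0.41974845] [ 0.29569502  0.24970292 -1.10487142]
0.05 [(np.float64(50.0), np.float64(50.0), np.float64(45.0), 44), (np.float64(51.0), np.float64(-51.0), np.float64(-45.0), 36), (np.float64(42.0), np.float64(-11.0), np.float64(-15.0), 130), (np.float64(40.0), np.float64(11.0), np.float64(15.0), 88), (np.float64(26.0), np.float64(-26.0), np.float64(-45.0), 244), (np.float64(29.0), np.float64(29.0), np.float64(45.0), 42), (np.float64(12.0), np.float64(-45.0), np.float64(-75.0), 215), (np.float64(12.0), np.float64(44.0), np.float64(75.0), 63), (np.float64(-50.0), np.float64(-51.0), np.float64(-134.0), 40), (np.float64(-67.0), np.float64(26.0), np.float64(159.0), 43)]
0.094 [(np.float64(36.0), np.float64(51.0), np.float64(55.0), 34), (np.float64(37.0), np.float64(-36.0), np.float64(-45.0), 28), (np.float64(29.0), np.float64(-2.0), np.float64(-4.0), 98), (np.float64(27.0), np.float64(17.0), np.float64(31.0), 67), (np.float6
[... 348 characters left out ...]
55.0), 49)]
top 15 [33, 33, 32, 17, 106, 106, 113]
top -15 [26, 26, 15, 20, 115, 191, 206]
top -45 [255, 110, 255, 106, 255, 112, 161]
top -75 [138, 16, 12, 15, 15, 29, 36]
nest top [([0.63, -0.014, 0.034], 0.76)]
nest side []
nest wrist []
push_post top [([0.548, 0.082, 0.072], 0.65)]
push_post side [([0.546, 0.084, 0.076], 0.61), ([0.627, -0.008, 0.057], 0.61)]
push_post wrist []
top_plate top [([0.627, -0.007, 0.074], 0.47)]
top_plate side [([0.253, -0.294, 0.001], 0.8), ([0.482, -0.34, -0.002], 0.79), ([0.626, -0.008, 0.076], 0.64)]
top_plate wrist [([0.485, -0.34, 0.001], 0.79)]
insert1 top []
insert1 side [([0.629, -0.009, 0.058], 0.44), ([0.628, -0.005, 0.061], 0.39)]
insert1 wrist []
```

```bash
python3 -c "
from station import close_job; print(close_job())"
```

```text
the job is handed in; nothing more can be done
None
```

I handed in the job with four plates in the nest (base, two inserts, top), the carriage pushed against its stop, and the selector on four dots. The base plate slipped in the grip on the first try, so I set it down and regripped it before seating. The judge's result did not come back.

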